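# Float the lift valve, press its bushes, park the lock bar

## Robot

A 6-joint arm with a two-finger parallel gripper is mounted at the origin on a cart in front of the work surface, level with it; the furniture and walls round the work are solid. World frame = base frame: x ahead of the robot, y to its left, z up, the work surface at z = 0. Lengths are in mm, angles in rad, forces in N, time in s.
With the tool pointing down it reaches from about 275 to 1000 mm from the base axis. Payload 8.4 kg.
Tool frame: the origin (TCP) lies at the very end of the fingers, on their centre line; the grasp point (between the pads) lies 19 mm behind it; z points along the fingers, y is the direction in which the jaws open and shut (so a half turn about z gives the same grasp; the last joint's range is limited). The gripper opens to 85 mm and grips with 20 to 120 N. Pads are 22 mm wide; open, the fingers measure 114 mm over their backs; the gripper's body (76 mm by 85 mm) begins 54 mm behind the grasp point. The pads swing forward as they close: fully open they stand 13 mm farther back than shut.
Start: joints at [1.171, 0.353, 1.633, -0, 1.155, -0.002], TCP at [242.118, 576.2, 231.281] pointing down, gripper open.
Joint ranges: [-2.63, 2.63], [-0.92, 2.1], [0.06, 2.66], [-1.3, 4.44], [0, 2.69], [-3.02, 3.02]. Speed limits (rad/s): [2.22, 2.22, 2.79, 3.14, 3.14, 3.14].

## Interface

Orientations are given as [roll, pitch, yaw] about the fixed x, y, z axes, in that order (R = Rz(yaw) Ry(pitch) Rx(roll)).
In Python, from rig import sense, grab_frame, get_calibration, sign_off, boxes_of, trace gives the robot as it stands.
- The arm moves only by the tool servo_tool, never from a script. Its argument "rows" is a list of rows, each a list of 3 entries, a list of its own where there are three numbers: the finger opening in mm, from 0 to 85.4, then the shift along the tool's x, y, z in mm, then the turn, a rotation vector about the tool's x, y, z in degrees. A call has 1 to 8 rows; each row shifts and turns the commanded pose from where the row before left it, along the tool's axes as they then stand; what a row does not reach is not made up. A row lasts 1/8 s, in which the tool goes at most 62.5 mm and 10.7 degrees, less where a joint would pass 70% of its speed; a pose out of reach is approached as far as the arm can. A call is refused whole if a number of a shift passes 62.5 or a number of a turn 10.7, either way. A call with a gripper value outside its range is refused whole. The fingers move at their own pace and stop on an object; "force" is the grip in N (left out, the last holds). Time passes only in rows, so rows that do not move let the fingers close. It gives the time, the measured TCP pose, the force and the opening at its end, in the units of the state.
- sense(): the state, without advancing time (a new reading comes with each control period).
- grab_frame(name): name is "scene" or "side" or "wrist"; returns the picture (420x560x3 uint8, blue, green, red); there is no depth.
- get_calibration(name): a dict with "intrinsics" (3x3 intrinsics, pixels), "world_to_cam" (4x4, takes a point from world to camera coordinates). Camera axes: x right, y down, z forward; pixel columns grow to the right and rows downward; lengths in mm; the calibration is good to about 2 mm. A picture is of the moment at which its call begins: read the wrist's pose just before it. get_calibration takes no time and is no camera call; for the wrist camera it gives the pose at the moment of the call.
- sign_off(): hands the job in, once; it reports no verdict.
Trained networks look in the newest picture that a camera, given by its name, has taken for a name from the list of things; names that differ only in an ending like _2 or _b are one class to them, and where a whole thing is asked for, a point or a joint stands for the part that bears it (a point fixed in the world has none). Each returns a list of dicts, best first, with "conf" (0 to 1); they miss things now and then, are a little off and sometimes report something else, mostly with a low value. They report only what shows in the picture. A call takes as long as a camera call. They do not tell look-alikes from the thing itself.
- boxes_of(camera, thing): "centre" ([x, y, z] in mm, in the coordinates of the camera as it stood for that picture, good to about 4 mm: the middle of the surface that is visible of it).
- trace(camera, thing): "mask" (420x560 bool, what is visible of it).
The state is a dict: "clock": time; "qpos": joint angles; "qvel": joint speeds; "joint_efforts": joint torques, N m; "eef_pos": TCP position; "tcp_rot": TCP orientation; "contact_force": force on the tool from outside, world axes, zero at the start; "wrist_torque": the same for the moment, N m; "opening": opening from 0.0 (shut) to 1.0 (fully open).
Only numpy, scipy, OpenCV 4.12 (cv2) and the standard library are available. Lean on these libraries where they do the work, as an engineer would, in place of code of your own. Each camera call takes 0.05 s, during which the arm holds its last target. There are 200 camera calls.

## Task

Take the pressure off the loader valve first: push its tall lift lever away from you, past the stiff detent, until it snaps into the float notch at the far end. With the lever in float, press every bronze bush on the bench barrel-down into a bore of the bearing block, one to a bore, until its flange sits flush on the block, and lay the square lock bar in the saddles across both posts of the raised rest, in any order. Then pull the lift lever all the way back to its hold notch, nearest you, and leave the short tilt lever alone throughout.

Things in the scene. Friction and masses are not known exactly. Their poses are not given: they have to be found in the camera images.
- lift_lever (a joint): Hinge angle of the tall lift lever (rad), growing as it swings along the valve's +x (away from the robot). Hold: 0, leaning 0.45 rad back against its stop. Light travel to 0.32, then the stiff spring detent with its crest at 0.62; past it the lever is driven on into float at 0.92 to the end stop 0.95 (leaning 0.5 rad forward) and is kept there by the same detent. Starts in hold.
- lift_knob (a point): Centre of the lift lever's black ball knob, 30 mm dia, on a 10 mm dia steel rod; 125 mm from the hinge axis, z along the rod. Pushing at the knob takes about 1 N in the light travel and about 12 N to pass the detent, either way.
- lift_pivot (a point): Point on the lift lever's hinge axis, under the middle of its swing, 60 mm above the bench. Its axes are the valve's: x the way the lever swings to float, y the hinge axis, z up.
- valve: Fixed grey hydraulic valve with two levers: base plate 120 x 150 x 8 mm, body 84 x 130 mm, 60 mm high, round unions on its far side. Origin at the centre of its underside; lift lever at y = +40 mm, tilt lever at y = -40 mm.
- tilt_lever (a joint): Hinge angle of the short tilt lever (rad), spring-centred at 0 (upright); ball knob 22 mm dia, centre 115 mm above the bench. Not to be used.
- bearing_block: Fixed steel block 70 x 224 x 40 mm with a row of four through bores along its y axis, 54 mm apart. Origin at the centre of its underside, z up. A tall wire rack stands on the bench behind it, beyond x = 0.72 m: keep the arm clear of it.
- bore1 (a point): Centre of the mouth of a bore at the block's top face, at block y = -81 mm. Bore 39 mm dia with a 3 mm chamfer; a stiff dark seal ring inside first stops a bush 5 mm in, and gives way under about 9 N until, 9 mm further, the flange meets the block's top face and the force rises sharply. A pressed ring stays down.
- bore2 (a point): Centre of the mouth of a bore at the block's top face, at block y = -27 mm. Bore 39 mm dia with a 3 mm chamfer; a stiff dark seal ring inside first stops a bush 5 mm in, and gives way under about 9 N until, 9 mm further, the flange meets the block's top face and the force rises sharply. A pressed ring stays down.
- bore3 (a point): Centre of the mouth of a bore at the block's top face, at block y = +27 mm. Bore 39 mm dia with a 3 mm chamfer; a stiff dark seal ring inside first stops a bush 5 mm in, and gives way under about 9 N until, 9 mm further, the flange meets the block's top face and the force rises sharply. A pressed ring stays down.
- bore4 (a point): Centre of the mouth of a bore at the block's top face, at block y = +81 mm. Bore 39 mm dia with a 3 mm chamfer; a stiff dark seal ring inside first stops a bush 5 mm in, and gives way under about 9 N until, 9 mm further, the flange meets the block's top face and the force rises sharply. A pressed ring stays down.
- bush1: Bronze flanged bush standing upright: plain lower barrel 36 mm dia x 14 mm with a chamfered foot, thin flange 46 mm dia x 4 mm, upper hub 24 mm dia x 18 mm, 36 mm tall in all, 110 g. Origin at the centre of its underside, z up. All bushes are alike; three or all four of them are present.
- bush2: Bronze flanged bush standing upright: plain lower barrel 36 mm dia x 14 mm with a chamfered foot, thin flange 46 mm dia x 4 mm, upper hub 24 mm dia x 18 mm, 36 mm tall in all, 110 g. Origin at the centre of its underside, z up. All bushes are alike; three or all four of them are present.
- bush3: Bronze flanged bush standing upright: plain lower barrel 36 mm dia x 14 mm with a chamfered foot, thin flange 46 mm dia x 4 mm, upper hub 24 mm dia x 18 mm, 36 mm tall in all, 110 g. Origin at the centre of its underside, z up. All bushes are alike; three or all four of them are present.
- bush4: Bronze flanged bush standing upright: plain lower barrel 36 mm dia x 14 mm with a chamfered foot, thin flange 46 mm dia x 4 mm, upper hub 24 mm dia x 18 mm, 36 mm tall in all, 110 g. Origin at the centre of its underside, z up. All bushes are alike; three or all four of them are present.
- lock_bar: Square steel bar 14 x 130 x 14 mm, 160 g, lying flat. Origin at the centre of its underside, long axis y.
- rest: Fixed aluminium rest: foot 50 x 120 x 8 mm and two posts, each 36 mm wide and only 12 mm thick, at y = -42 and +42 mm, their seats 60 mm above the bench, with a 7 mm high lip at each side leaving 26 mm between. The bar lies along the rest's y. Origin at the centre of its underside.
- rest_seat (a point): Point midway between the two post seats, at seat height (60 mm above the bench); axes of the rest.
There are look-alikes about, which are no part of the job. What is shaped like the bush3 but black or purple is not meant.

How it is judged:
By the outcome, as a careful person would: the job done as asked, in the order asked, and still so for the second after the job is handed in, with the robot touching nothing.
Of bush1, bush2, bush3, bush4 only 3 to 4 are there at a start; the rules pass over those that are not, and their reading is None.
At some moment in a run one of bush1, bush2, bush3, bush4, lock_bar may be knocked a few centimetres aside while the robot is not near it.
Once in a run the grip may slacken for a moment while it holds something.
It also fails if it takes over 200 s, if anything falls off the work surface, if the arm or the gripper's body presses on something with over 40 N, if the wrist force passes 120 N, or if a joint passes its speed limit or range.

## Working session

There is one attempt and no reset: what is moved stays moved. The work goes in short steps, Python scripts to look and compute and a tool call to move; the robot and the scene stay as the last step left them, time stands still between calls to the robot, and variables do not carry over. Pictures are saved under pics/ and viewed, about 12 in all and at most 16, crops included, and the job is handed in when it is done.

Besides the shell and the picture viewer there is one more tool, called as name(argument=value, ...) on one line, values as JSON. servo_tool: Moves the arm, as the interface text tells. Its arguments: {"type":"object","properties":{"rows":{"type":"array","items":{"type":"array"}},"force":{"type":"number"}},"required":["rows"]}

```bash
ls; mkdir -p pics; cat > h.py <<'E'
import numpy as np, cv2
from rig import *
from scipy.spatial.transform import Rotation as R
def snap(n,fn=None):
    c=get_calibration(n); im=grab_frame(n)
    if fn: cv2.imwrite('pics/'+fn,im)
    return im,c
def w(c,p):
    M=np.array(c['world_to_cam']); return M[:3,:3].T@(np.array(p)-M[:3,3])
def ray(c,uv,z):
    K=np.array(c['intrinsics']);M=np.array(c['world_to_cam'])
    d=M[:3,:3].T@np.linalg.solve(K,[uv[0],uv[1],1]); o=-M[:3,:3].T@M[:3,3]
    return o+d*(z-o[2])/d[2]
def proj(c,P):
    M=np.array(c['world_to_cam']);q=np.array(c['intrinsics'])@(M[:3,:3]@np.array(P,float)+M[:3,3]);return q[:2]/q[2]
E
python3 - <<'E'
from h import *
s=sense();print({k:np.round(v,3) for k,v in s.items()})
ims=[]
for n in ['scene','side']:
    im,c=snap(n,n+'0.png');ims.append(im)
    print(n,np.round(w(c,[0,0,0])))
    for t in ['lift_knob','valve','bearing_block','bush1','lock_bar','rest']:
        for b in boxes_of(n,t)[:7]: 
            p=w(c,b['centre']);print(t,round(b['conf'],2),np.round(p),np.round(proj(c,p)))
E
```

```text
pics
{'clock': np.float64(0.0), 'qpos': array([ 1.171,  0.354,  1.634, -0.   ,  1.155, -0.002]), 'qvel': array([-0.   ,  0.   ,  0.001,  0.001,  0.001, -0.   ]), 'joint_efforts': array([-3.0000e-03, -6.0526e+01, -3.4207e+01, -0.0000e+00,  9.0000e-03,
        0.0000e+00]), 'eef_pos': array([241.942, 575.764, 230.563]), 'tcp_rot': array([-3.14 ,  0.   ,  2.744]), 'contact_force': array([0.548, 0.036, 0.118]), 'wrist_torque': array([-0.033,  0.006,  0.016]), 'opening': np.float64(1.001)}
scene [ 935.  815. 1268.]
valve 0.65 [ 531. -250.   59.] [225. 166.]
valve 0.63 [576. 373.  21.] [308. 312.]
bearing_block 0.58 [462. -36.  36.] [271. 201.]
bush1 0.72 [441. 279.  21.] [327. 268.]
bush1 0.71 [376. 448.  23.] [377. 299.]
bush1 0.65 [405. 178.  24.] [319. 240.]
bush1 0.61 [506. 457.  17.] [344. 324.]
bush1 0.56 [373. 367.  21.] [361. 279.]
bush1 0.52 [577. 375.  20.] [308. 313.]
lock_bar 0.74 [441. 389.  19.] [348. 295.]
lock_bar 0.67 [ 529. -247.   61.] [226. 166.]
rest 0.91 [597. 218.  14.] [275. 277.]
side [390. 992. 931.]
lift_knob 0.57 [ 488. -241.  157.] [293. 130.]
valve 0.56 [ 520. -244.   55.] [282. 157.]
bearing_block 0.94 [453. -29.  34.] [296. 209.]
bush1 0.78 [493. 178.  16.] [272. 267.]
bush1 0.78 [508. 459.  23.] [246. 366.]
bush1 0.69 [366. 375.  24.] [318. 339.]
bush1 0.66 [439. 286.  20.] [289. 303.]
bush1 0.59 [372. 449.  20.] [313. 370.]
bush1 0.57 [568. 379.  21.] [226. 330.]
bush1 0.57 [583. 111.  20.] [242. 244.]
lock_bar 0.7 [444. 396.  17.] [281. 344.]
rest 0.61 [590. 225.  19.] [230. 276.]
```

```bash
python3 - <<'E'
import cv2
a=cv2.imread('pics/scene0.png')[110:380,170:450];b=cv2.imread('pics/side0.png')[90:400,160:400]
cv2.imwrite('pics/a.png',cv2.resize(a,(800,771))[:600] if 0 else cv2.resize(a,None,fx=2.2,fy=2.2,interpolation=2))
cv2.imwrite('pics/b.png',cv2.resize(b,None,fx=1.93,fy=1.93,interpolation=2))
E
```

```text
(no output)
```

View pics/a.png

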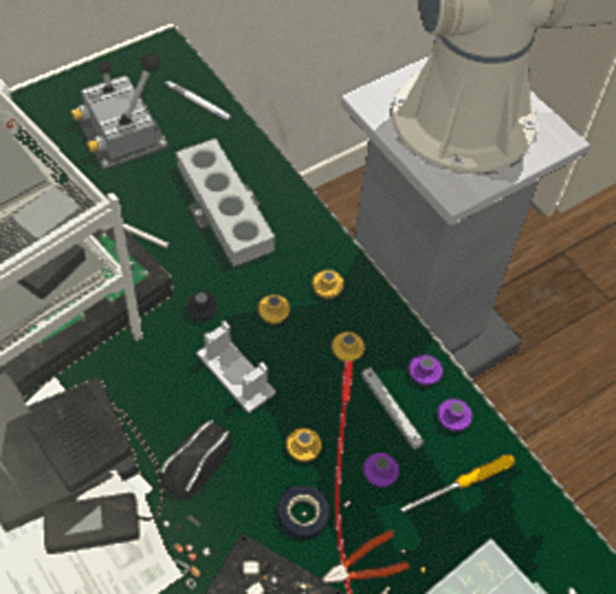

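View pics/b.png

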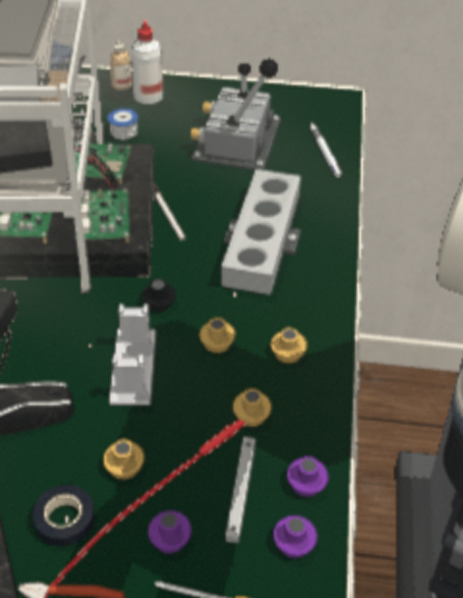

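```bash
python3 - <<'E'
from h import *
A=get_calibration('scene');B=get_calibration('side')
a=lambda u,v:(u/2.2+170,v/2.2+110); b=lambda u,v:(u/1.93+160,v/1.93+90)
def pr(n,c,f,pts,z):
    print(n,[list(np.round(ray(c,f(*p),z)[:2])) for p in pts])
pr('knobA',A,a,[(150,62)],172.5);pr('knobB',B,b,[(268,68)],172.5)
pr('tiltA',A,a,[(104,69)],115);pr('tiltB',B,b,[(244,69)],115)
pr('boresA',A,a,[(204,159),(217,182),(231,206),(246,231)],40)
pr('boresB',B,b,[(275,187),(268,208),(260,232),(252,257)],40)
pr('barA',A,a,[(369,371),(417,441)],14);pr('barB',B,b,[(249,441),(234,536)],14)
pr('hubsA',A,a,[(328,278),(274,303),(348,340),(304,438)],36)
pr('hubsB',B,b,[(289,332),(217,323),(252,395),(124,447)],36)
w_=get_calibration('wrist');print(np.round(w(w_,[0,0,0])),np.round(np.array(w_['intrinsics'])),np.round(np.array(w_['world_to_cam'])[:3,:3],2))
print(sense()['clock'])
E
```

```text
knobA [[np.float64(471.0), np.float64(-243.0)]]
knobB [[np.float64(472.0), np.float64(-243.0)]]
tiltA [[np.float64(519.0), np.float64(-324.0)]]
tiltB [[np.float64(517.0), np.float64(-328.0)]]
boresA [[np.float64(446.0), np.float64(-123.0)], [np.float64(452.0), np.float64(-70.0)], [np.float64(458.0), np.float64(-16.0)], [np.float64(463.0), np.float64(38.0)]]
boresB [[np.float64(444.0), np.float64(-122.0)], [np.float64(450.0), np.float64(-71.0)], [np.float64(457.0), np.float64(-17.0)], [np.float64(462.0), np.float64(37.0)]]
barA [[np.float64(433.0), np.float64(325.0)], [np.float64(440.0), np.float64(446.0)]]
barB [[np.float64(434.0), np.float64(324.0)], [np.float64(437.0), np.float64(449.0)]]
hubsA [[np.float64(403.0), np.float64(174.0)], [np.float64(495.0), np.float64(169.0)], [np.float64(438.0), np.float64(277.0)], [np.float64(575.0), np.float64(370.0)]]
hubsB [[np.float64(401.0), np.float64(166.0)], [np.float64(494.0), np.float64(164.0)], [np.float64(437.0), np.float64(274.0)], [np.float64(573.0), np.float64(368.0)]]
[176. 605. 375.] [[336.   0. 279.]
 [  0. 336. 210.]
 [  0.   0.   1.]] [[ 0.39  0.92 -0.  ]
 [ 0.88 -0.37  0.28]
 [ 0.26 -0.11 -0.96]]
0.7
```

```bash
cat >> h.py <<'E'
def plan(x,y,z,yaw=np.pi/2,n=None,s=None):
    """rows (shift, turn) to a tool-down pose"""
    s=s or sense(); R0=R.from_euler('xyz',s['tcp_rot']); R1=R.from_euler('xyz',[np.pi,0,yaw])
    rv=(R0.inv()*R1).as_rotvec(degrees=True); d=np.array([x,y,z])-s['eef_pos']
    n=n or int(max(np.ceil(np.linalg.norm(d)/50),np.ceil(np.linalg.norm(rv)/10),1))
    for i in range(n):
        Ri=R0*R.from_rotvec(rv*i/n,degrees=True)
        print(np.round(Ri.inv().apply(d/n),1).tolist(),np.round(rv/n,1).tolist())
E
python3 - <<'E'
from h import *
plan(471,-243,290,1.49,18)
E
```

```text
[-29.4, -37.0, -3.3] [0.0, -0.0, 4.0]
[-31.9, -34.9, -3.3] [0.0, -0.0, 4.0]
[-34.2, -32.6, -3.3] [0.0, -0.0, 4.0]
[-36.4, -30.1, -3.3] [0.0, -0.0, 4.0]
[-38.4, -27.5, -3.3] [0.0, -0.0, 4.0]
[-40.2, -24.8, -3.3] [0.0, -0.0, 4.0]
[-41.9, -21.9, -3.3] [0.0, -0.0, 4.0]
[-43.3, -19.0, -3.3] [0.0, -0.0, 4.0]
[-44.5, -15.9, -3.3] [0.0, -0.0, 4.0]
[-45.5, -12.8, -3.3] [0.0, -0.0, 4.0]
[-46.3, -9.6, -3.3] [0.0, -0.0, 4.0]
[-46.8, -6.3, -3.3] [0.0, -0.0, 4.0]
[-47.2, -3.1, -3.3] [0.0, -0.0, 4.0]
[-47.3, 0.2, -3.3] [0.0, -0.0, 4.0]
[-47.1, 3.5, -3.3] [0.0, -0.0, 4.0]
[-46.8, 6.8, -3.3] [0.0, -0.0, 4.0]
[-46.2, 10.0, -3.3] [0.0, -0.0, 4.0]
[-45.4, 13.2, -3.3] [0.0, -0.0, 4.0]
```

servo_tool(rows=[[50,[-29.4,-37,-3.3],[0,0,4]],[50,[-31.9,-34.9,-3.3],[0,0,4]],[50,[-34.2,-32.6,-3.3],[0,0,4]],[50,[-36.4,-30.1,-3.3],[0,0,4]],[50,[-38.4,-27.5,-3.3],[0,0,4]],[50,[-40.2,-24.8,-3.3],[0,0,4]],[50,[-41.9,-21.9,-3.3],[0,0,4]],[50,[-43.3,-19,-3.3],[0,0,4]]])

```text
clock: 1.7
eef_pos: [344.0, 210.7, 258.0]
tcp_rot: [3.141, 0.0, 2.183]
contact_force: [1.4, 0.5, 0.6]
opening: 0.583
```

servo_tool(rows=[[50,[-44.5,-15.9,-3.3],[0,0,4]],[50,[-45.5,-12.8,-3.3],[0,0,4]],[50,[-46.3,-9.6,-3.3],[0,0,4]],[50,[-46.8,-6.3,-3.3],[0,0,4]],[50,[-47.2,-3.1,-3.3],[0,0,4]],[50,[-47.3,0.2,-3.3],[0,0,4]],[50,[-47.1,3.5,-3.3],[0,0,4]],[50,[0,0,0],[0,0,0]]])

```text
clock: 2.7
eef_pos: [432.9, -109.3, 281.1]
tcp_rot: [3.141, 0.001, 1.692]
contact_force: [-0.9, 0.9, 0.7]
opening: 0.585
```

```bash
python3 - <<'E'
from h import *
s=sense();print(s['eef_pos'],s['tcp_rot'],s['opening'])
im,c=snap('wrist','w1.png')
for t in ['lift_knob','tilt_lever','valve','bearing_block']:
    for b in boxes_of('wrist',t)[:4]:
        p=w(c,b['centre']);print(t,round(b['conf'],2),np.round(p),np.round(proj(c,p)))
plan(471,-243,290,1.49)
E
```

```text
[ 432.89029246 -109.32535775  281.12439893] [3.14073005e+00 9.06806667e-04 1.69235332e+00] 0.5852237956966808
lift_knob 0.79 [ 476. -239.  180.] [310. 358.]
tilt_lever 0.4 [ 516. -323.   83.] [325. 362.]
valve 0.68 [ 487. -245.   64.] [309. 295.]
bearing_block 0.89 [455. -31.  39.] [307. 108.]
bearing_block 0.63 [ 494. -251.   64.] [314. 300.]
[-47.0, 7.2, -3.1] [-0.0, -0.0, 4.0]
[-46.4, 10.4, -3.1] [-0.0, -0.0, 4.0]
[-45.6, 13.6, -3.1] [-0.0, -0.0, 4.0]
```

View pics/w1.png

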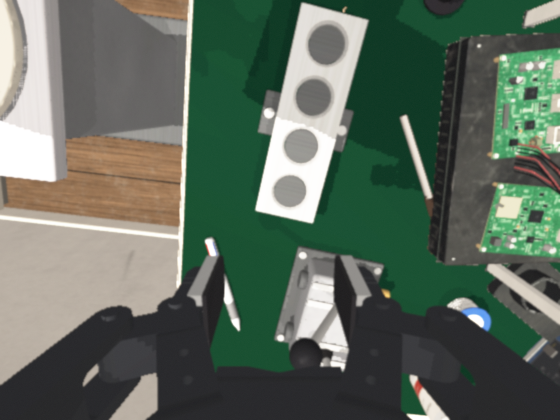

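```bash
python3 - <<'E'
from h import *
c=get_calibration('wrist')
for p in [(326,44),(313.5,98),(301.5,146),(290,190.5)]: print(np.round(ray(c,p,40),1))
print(np.round(ray(c,(306,353),172.5),1))
# base plate corners z=8
for p in [(301,249),(383,265),(277,340)]: print(np.round(ray(c,p,8),1))
plan(474,-241,290,1.49)
E
```

```text
[462.8  38.7  40. ]
[458.2 -15.6  40. ]
[452.8 -68.2  40. ]
[ 446.9 -120.8   40. ]
[ 472.9 -236.1  172.5]
[ 474.4 -205.4    8. ]
[ 588.  -214.4    8. ]
[ 460.5 -351.1    8. ]
[-46.5, 8.2, -3.1] [-0.0, -0.0, 4.0]
[-45.8, 11.4, -3.1] [-0.0, -0.0, 4.0]
[-44.9, 14.6, -3.1] [-0.0, -0.0, 4.0]
```

servo_tool(rows=[[50,[-46.5,8.2,-3.1],[0,0,4]],[50,[-45.8,11.4,-3.1],[0,0,4]],[50,[-44.9,13,-3.1],[0,0,4]],[50,[0,0,0],[0,0,0]],[50,[0,0,0],[0,0,0]]])

```text
clock: 3.58
eef_pos: [472.1, -240.8, 289.8]
tcp_rot: [-3.141, -0.001, 1.489]
contact_force: [-0.5, -0.1, -0.4]
opening: 0.585
```

servo_tool(rows=[[50,[0,0,35],[0,0,0]],[50,[0,0,35],[0,0,0]],[50,[0,0,35],[0,0,0]],[50,[0,0,30],[0,0,0]],[50,[0,0,0],[0,0,0]],[50,[0,0,0],[0,0,0]]])

```text
clock: 4.32
eef_pos: [473.0, -241.5, 156.3]
tcp_rot: [3.141, 0.0, 1.488]
contact_force: [-0.2, -1.0, 0.8]
opening: 0.588
```

```bash
python3 - <<'E'
from h import *
s=sense();print(s['eef_pos'],s['tcp_rot'],s['opening'])
im,c=snap('wrist','w2.png'); im2,_=snap('side','s2.png')
cv2.imwrite('pics/w2c.png',np.hstack([cv2.resize(im[200:,100:460],(720,440))[:, 150:560],cv2.resize(im2[90:200,240:350],(390,440))[:,:380]]))
E
```

```text
[ 473.00212636 -241.45779515  156.27334169] [3.14054168e+00 3.28267417e-04 1.48846857e+00] 0.5876112887431204
```

View pics/w2c.png

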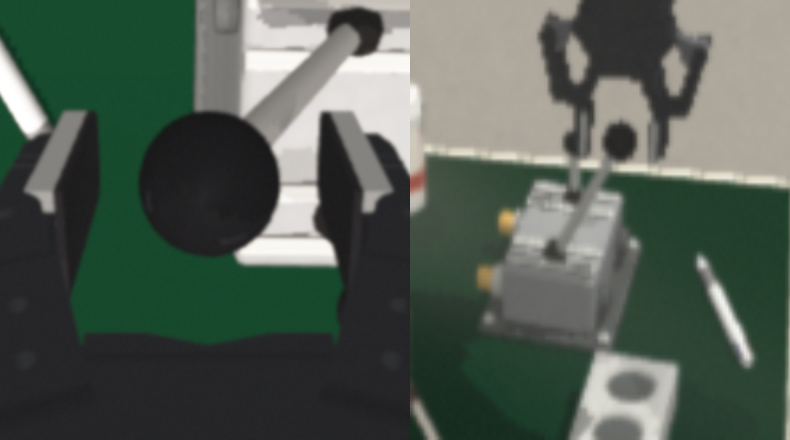

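servo_tool(rows=[[50,[0,14,0],[0,0,0]],[50,[0,14,0],[0,0,0]],[50,[0,14,0],[0,0,0]],[50,[0,14,0],[0,0,0]],[50,[0,14,0],[0,0,0]],[50,[0,14,0],[0,0,0]],[50,[0,14,0],[0,0,0]],[50,[0,14,0],[0,0,0]]])

```text
clock: 5.42
eef_pos: [585.5, -251.5, 155.0]
tcp_rot: [3.141, 0.0, 1.487]
contact_force: [-0.6, 0.8, 0.3]
opening: 0.585
```

servo_tool(rows=[[50,[0,8,0],[0,0,0]],[50,[0,2,0],[0,0,0]],[50,[0,0,0],[0,0,0]]])

```text
clock: 5.8
eef_pos: [593.8, -252.2, 155.0]
tcp_rot: [-3.141, -0.0, 1.487]
contact_force: [0.9, -0.9, -0.6]
opening: 0.583
```

```bash
python3 - <<'E'
from h import *
s=sense();print(s['eef_pos'],s['contact_force'])
im,c=snap('wrist','w3.png'); im2,_=snap('side','s3.png')
cv2.imwrite('pics/w3c.png',np.hstack([cv2.resize(im[200:,100:460],(720,440))[:, 150:560],cv2.resize(im2[90:200,240:350],(390,440))[:,:380]]))
E
```

```text
[ 593.80443393 -252.15635361  154.95848594] [ 0.85573705 -0.87557648 -0.59665047]
```

View pics/w3c.png

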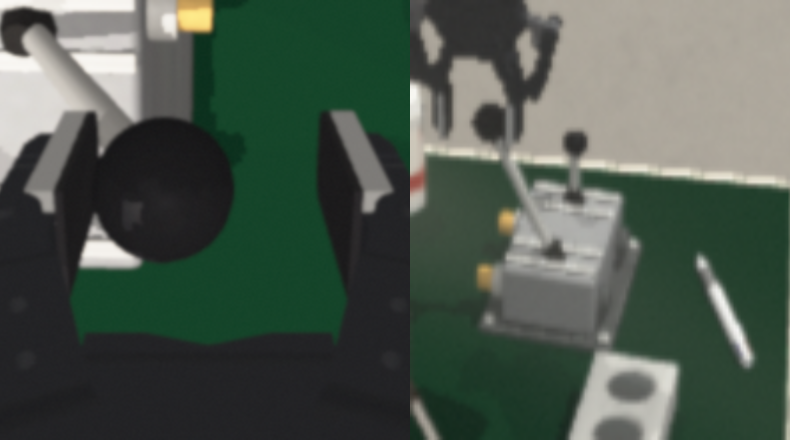

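servo_tool(rows=[[50,[0,3,0],[0,0,0]],[50,[0,0,0],[0,0,0]]])

```text
clock: 6.15
eef_pos: [597.0, -252.5, 155.1]
tcp_rot: [3.142, 0.0, 1.487]
contact_force: [-0.4, 0.2, 0.0]
opening: 0.584
```

servo_tool(rows=[[50,[0,3,0],[0,0,0]],[50,[0,0,0],[0,0,0]]])

```text
clock: 6.4
eef_pos: [597.6, -252.5, 154.7]
tcp_rot: [-3.136, -0.0, 1.487]
contact_force: [-10.2, 0.3, 5.2]
opening: 0.585
```

servo_tool(rows=[[50,[0,-12,0],[0,0,0]],[50,[0,0,-50],[0,0,0]],[50,[0,0,-50],[0,0,0]],[50,[0,0,-40],[0,0,0]],[50,[0,0,0],[0,0,0]],[50,[0,0,0],[0,0,0]]])

```text
clock: 7.15
eef_pos: [587.6, -251.6, 294.5]
tcp_rot: [-3.141, -0.0, 1.487]
contact_force: [-0.2, 0.5, 0.2]
opening: 0.584
```

```bash
python3 - <<'E'
from h import *
plan(450,130,320,np.pi/2-0.1)
E
```

```text
[41.0, -18.8, -2.8] [-0.0, -0.0, 0.1]
[40.9, -18.9, -2.8] [-0.0, -0.0, 0.1]
[40.9, -18.9, -2.8] [-0.0, -0.0, 0.1]
[40.9, -19.0, -2.8] [-0.0, -0.0, 0.1]
[40.8, -19.1, -2.8] [-0.0, -0.0, 0.1]
[40.8, -19.1, -2.8] [-0.0, -0.0, 0.1]
[40.8, -19.2, -2.8] [-0.0, -0.0, 0.1]
[40.7, -19.3, -2.8] [-0.0, -0.0, 0.1]
[40.7, -19.4, -2.8] [-0.0, -0.0, 0.1]
```

servo_tool(rows=[[50,[41,-19,-3],[0,0,0]],[50,[41,-19,-3],[0,0,0]],[50,[41,-19,-3],[0,0,0]],[50,[41,-19,-3],[0,0,0]],[50,[41,-19,-3],[0,0,0]],[50,[41,-19,-3],[0,0,0]],[50,[41,-19,-3],[0,0,0]],[50,[41,-19,-3],[0,0,0]]])

```text
clock: 8.15
eef_pos: [462.5, 88.9, 317.6]
tcp_rot: [-3.139, 0.001, 1.487]
contact_force: [0.2, -0.4, 0.6]
opening: 0.581
```

servo_tool(rows=[[50,[41,-19,-3],[0,0,0]],[50,[0,0,0],[0,0,0]],[50,[0,0,0],[0,0,0]]])

```text
clock: 8.52
eef_pos: [448.0, 130.0, 321.0]
tcp_rot: [-3.14, 0.001, 1.488]
contact_force: [0.0, -0.1, 0.1]
opening: 0.58
```

```bash
python3 - <<'E'
from h import *
s=sense();print(s['eef_pos'],s['tcp_rot'],s['opening'])
im,c=snap('wrist','w4.png')
for t in ['bush1','lock_bar','rest','lift_knob']:
    for b in boxes_of('wrist',t)[:8]:
        p=w(c,b['centre']);print(t,round(b['conf'],2),np.round(p),np.round(proj(c,p)))
E
```

```text
[447.98689129 129.97228629 320.98305853] [-3.14006886e+00  9.95292658e-04  1.48808506e+00] 0.5798978097329914
bush1 0.94 [582. 107.  23.] [381. 177.]
bush1 0.74 [439. 274.  19.] [262.  51.]
bush1 0.72 [402. 173.  16.] [241. 137.]
bush1 0.6 [493. 166.  17.] [311. 137.]
bush1 0.29 [435. 322.  14.] [255.   7.]
rest 0.81 [593. 229.   5.] [386.  79.]
lift_knob 0.69 [460. -29.  42.] [297. 282.]
```

View pics/w4.png

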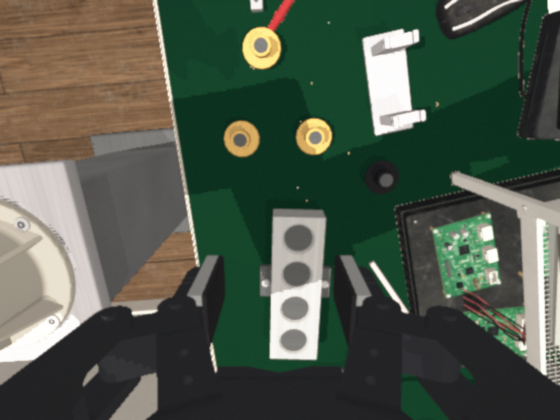

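```bash
python3 - <<'E'
from h import *
c=get_calibration('wrist')
for p in [(240.5,140.5),(315.5,138),(261,45.5)]: print('hub',np.round(ray(c,p,36),1))
for p in [(298,237),(296.5,273.5),(295,308),(293.5,341)]: print('bore',np.round(ray(c,p,40),1))
im=cv2.imread('pics/w4.png')[15:150,350:440]; cv2.imwrite('pics/rest.png',cv2.resize(im,None,fx=4,fy=4,interpolation=2))
h=ray(c,(240.5,140.5),36); plan(h[0],h[1],120,np.pi/2-0.1)
E
```

```text
hub [403.7 170.3  36. ]
hub [497.6 165.4  36. ]
hub [440.1 276.3  36. ]
bore [466.5  36.8  40. ]
bore [460.7 -17.3  40. ]
bore [454.7 -71.8  40. ]
bore [ 448.5 -127.5   40. ]
[7.4, -9.6, 40.4] [-0.0, 0.0, 0.2]
[7.4, -9.7, 40.4] [-0.0, 0.0, 0.2]
[7.3, -9.7, 40.4] [-0.0, 0.0, 0.2]
[7.3, -9.7, 40.4] [-0.0, 0.0, 0.2]
[7.3, -9.7, 40.4] [-0.0, 0.0, 0.2]
```

View pics/rest.png

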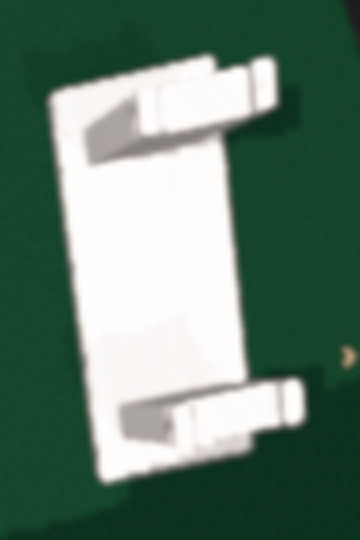

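servo_tool(force=80, rows=[[50,[7.4,-9.7,45],[0,0,0.2]],[50,[7.4,-9.7,45],[0,0,0.2]],[50,[7.4,-9.7,45],[0,0,0.2]],[50,[7.3,-9.7,45],[0,0,0.2]],[50,[7.3,-9.7,45],[0,0,0.2]],[50,[0,0,25],[0,0,0]],[50,[0,0,0],[0,0,0]]])

```text
clock: 9.65
eef_pos: [402.4, 170.4, 70.7]
tcp_rot: [-3.138, 0.002, 1.469]
contact_force: [0.5, -0.2, 0.7]
opening: 0.589
```

```bash
python3 - <<'E'
from h import *
s=sense();print(s['eef_pos'],s['tcp_rot'],s['contact_force'])
im,c=snap('wrist','w5.png'); cv2.imwrite('pics/w5c.png',cv2.resize(im[180:,120:440],None,fx=2,fy=2))
E
```

```text
[402.3678233  170.43325888  70.67285543] [-3.13822332e+00  1.86120613e-03  1.46906561e+00] [ 0.47074211 -0.17725055  0.66185717]
```

View pics/w5c.png

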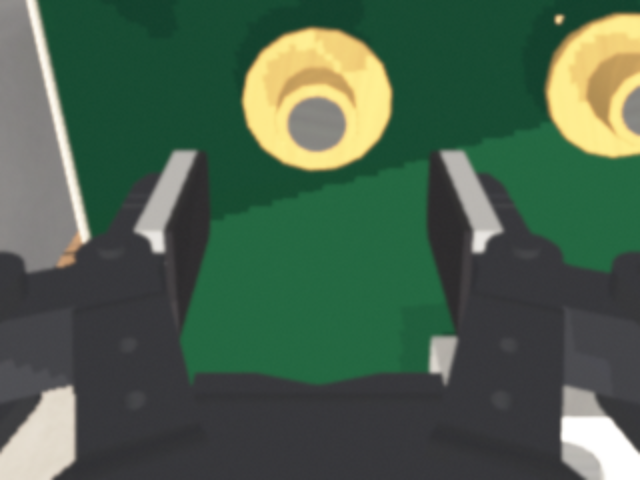

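```bash
python3 - <<'E'
from h import *
c=get_calibration('wrist')
for n,p,z in[('h',(278.5,242),36),('h2',((628/2+120),(110/2+180)),36)]:print(n,np.round(ray(c,p,z),1))
print(proj(c,[402.4,170.4,36]))
E
```

```text
h [403.1 171.2  36. ]
h2 [491.4 166.5  36. ]
[277.42529879 243.42082146]
```

servo_tool(rows=[[50,[0.8,0.5,25],[0,0,0]],[50,[0,0,25.5],[0,0,0]],[50,[0,0,0],[0,0,0]],[20,[0,0,0],[0,0,0]],[10,[0,0,0],[0,0,0]],[10,[0,0,0],[0,0,0]],[10,[0,0,0],[0,0,0]]])

```text
clock: 10.58
eef_pos: [405.1, 172.4, 23.3]
tcp_rot: [3.139, -0.001, 1.47]
contact_force: [-1.7, -1.7, 11.1]
opening: 0.242
```

servo_tool(rows=[[10,[0,0,0],[0,0,0]],[10,[0,0,-35],[0,0,0]],[10,[0,0,-45],[0,0,0]],[10,[0,0,0],[0,0,0]]])

```text
clock: 11.08
eef_pos: [406.6, 173.1, 105.3]
tcp_rot: [3.135, -0.004, 1.47]
contact_force: [0.0, -0.1, -1.0]
opening: 0.237
```

```bash
python3 - <<'E'
from h import *
print(sense()['eef_pos'],sense()['opening']);plan(464,37.5,100,np.pi/2-0.106)
E
```

```text
[406.58241395 173.09279544 105.27909634] 0.2373953527889979
[-43.0, 23.6, 1.8] [0.1, -0.1, 0.1]
[-43.0, 23.7, 1.8] [0.1, -0.1, 0.1]
[-43.0, 23.7, 1.8] [0.1, -0.1, 0.1]
```

servo_tool(rows=[[10,[-43,23.7,0],[0,0,0]],[10,[-43,23.7,0],[0,0,0]],[10,[-43,23.7,0],[0,0,0]],[10,[0,0,0],[0,0,0]],[10,[0,0,0],[0,0,0]]])

```text
clock: 11.7
eef_pos: [461.1, 36.6, 101.3]
tcp_rot: [-3.141, -0.0, 1.469]
contact_force: [-0.3, 0.5, -0.9]
opening: 0.243
```

```bash
python3 - <<'E'
from h import *
s=sense();print(s['eef_pos'],s['tcp_rot'],s['opening'])
im,c=snap('wrist','w6.png'); cv2.imwrite('pics/w6c.png',cv2.resize(im[180:,120:440],None,fx=2,fy=2))
for y in [81,27,-27,-81]:print(np.round(proj(c,[455.5-(-.106)*y,-43+y,40])))
E
```

```text
[461.10405629  36.55733507 101.25230831] [-3.14059647e+00 -7.57076435e-05  1.46856692e+00] 0.24318851998461455
[283. 225.]
[283. 300.]
[282. 365.]
[282. 423.]
```

View pics/w6c.png

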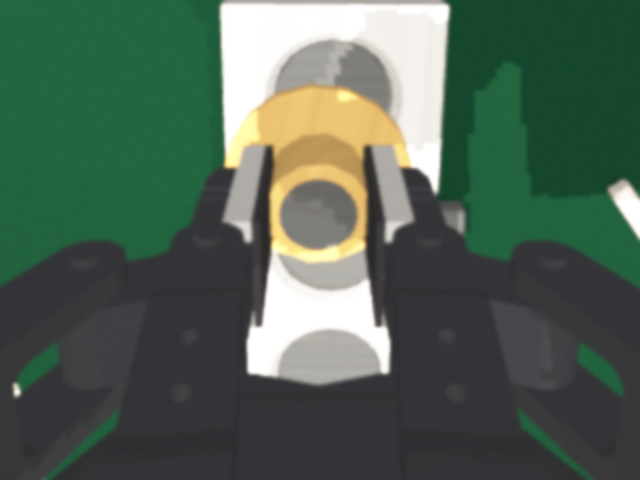

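```bash
python3 - <<'E'
from h import *
c=get_calibration('wrist')
for p in [(287,226.5),(222/2+120,182),(447/2+120,182)]:print(np.round(ray(c,p,40),1))
# second bore (331,?) bottom edge y=290, third top 330 
for v in (40,290,330):print(v,np.round(ray(c,(333/2+120,v/2+180),40),1))
h=ray(c,(318/2+120,213/2+180),101.25-23.3+36);print('hub',h)
E
```

```text
[466.2  37.4  40. ]
[434.4  69.9  40. ]
[503.7  62.9  40. ]
40 [467.5  55.   40. ]
290 [458.9 -35.7  40. ]
330 [457.4 -52.2  40. ]
hub [460.90701363  36.08883368 113.95      ]
```

servo_tool(rows=[[10,[0,4.8,0],[0,0,0]],[10,[0,0,20],[0,0,0]],[10,[0,0,14],[0,0,0]],[10,[0,0,3],[0,0,0]],[10,[0,0,3],[0,0,0]],[10,[0,0,2],[0,0,0]]])

```text
clock: 12.5
eef_pos: [466.8, 36.1, 59.8]
tcp_rot: [3.141, -0.0, 1.47]
contact_force: [0.9, -0.3, -1.2]
opening: 0.241
```

servo_tool(rows=[[10,[0,0,2],[0,0,0]],[10,[0,0,2],[0,0,0]],[10,[0,0,2],[0,0,0]],[10,[0,0,0],[0,0,0]]])

```text
clock: 13.0
eef_pos: [466.9, 36.0, 54.0]
tcp_rot: [3.141, -0.0, 1.47]
contact_force: [-1.3, -0.4, 4.3]
opening: 0.238
```

servo_tool(rows=[[10,[0,0,2],[0,0,0]],[10,[0,0,2],[0,0,0]],[10,[0,0,2],[0,0,0]],[10,[0,0,0],[0,0,0]]])

```text
clock: 13.5
eef_pos: [466.9, 36.0, 49.2]
tcp_rot: [3.141, -0.0, 1.47]
contact_force: [-6.8, -0.7, 26.3]
opening: 0.24
```

servo_tool(rows=[[10,[0,0,1.5],[0,0,0]],[10,[0,0,1.5],[0,0,0]],[10,[0,0,0],[0,0,0]]])

```text
clock: 13.88
eef_pos: [467.0, 36.1, 48.8]
tcp_rot: [3.141, -0.0, 1.47]
contact_force: [-20.5, -0.8, 74.5]
opening: 0.239
```

servo_tool(rows=[[10,[0,0,-1.5],[0,0,0]],[50,[0,0,0],[0,0,0]],[50,[0,0,0],[0,0,0]],[50,[0,0,0],[0,0,0]],[50,[0,0,-40],[0,0,0]],[50,[0,0,-40],[0,0,0]],[50,[0,0,0],[0,0,0]]])

```text
clock: 14.75
eef_pos: [468.5, 36.2, 128.3]
tcp_rot: [3.137, -0.001, 1.47]
contact_force: [0.1, -0.4, 0.6]
opening: 0.588
```

```bash
cat >> h.py <<'E'
def hubs(cam='wrist',z=36,fn=None):
    im,c=snap(cam,fn); m=cv2.inRange(cv2.cvtColor(im,cv2.COLOR_BGR2HSV),(12,90,90),(35,255,255))
    cs,hi=cv2.findContours(m,cv2.RETR_CCOMP,cv2.CHAIN_APPROX_NONE); out=[]
    for k,h in zip(cs,hi[0] if hi is not None else []):
        if h[3]>=0 and cv2.contourArea(k)>25 and cv2.contourArea(cs[h[3]])>150:
            (u,v),r=cv2.minEnclosingCircle(k); out.append((round(u),round(v),round(r),np.round(ray(c,(u,v),z)[:2],1).tolist()))
    return out
E
python3 - <<'E'
from h import *
print(sense()['eef_pos']);print(hubs(z=58,fn='w7.png'));print(hubs(z=36)); print(hubs('scene')); plan(494.5,166.5,100,np.pi/2-0.101)
E
```

```text
[468.51557612  36.18881657 128.32764401]
[(276, 228, 13, [466.6, 33.5])]
[(278, 228, 13, [465.8, 25.7])]
[(512, 358, 6, [175.8, 782.3]), (484, 349, 11, [222.3, 724.6]), (510, 348, 12, [159.8, 757.7]), (541, 342, 6, [72.2, 792.7]), (454, 322, 7, [240.0, 623.2]), (528, 317, 25, [42.1, 724.0]), (462, 238, 6, [6.0, 421.7]), (431, 240, 13, [98.2, 376.9]), (444, 214, 8, [-16.2, 320.0]), (462, 204, 7, [-95.7, 320.4]), (518, 204, 8, [-264.5, 421.0]), (538, 192, 16, [-367.9, 420.8]), (494, 186, 31, [-256.4, 319.9]), (516, 166, 6, [-399.2, 293.0])]
[44.2, 5.1, 8.4] [-0.0, 0.0, -0.0]
[44.2, 5.1, 8.4] [-0.0, 0.0, -0.0]
[44.2, 5.1, 8.4] [-0.0, 0.0, -0.0]
```

servo_tool(rows=[[50,[44.2,5.1,9],[0,0,0]],[50,[44.2,5.1,9],[0,0,0]],[50,[44.2,5.1,9],[0,0,0]],[50,[0,0,0],[0,0,0]],[50,[0,0,0],[0,0,0]]])

```text
clock: 15.52
eef_pos: [494.0, 165.9, 97.8]
tcp_rot: [-3.139, 0.001, 1.47]
contact_force: [-0.4, -0.6, -0.6]
opening: 0.584
```

```bash
python3 - <<'E'
from h import *
print(sense()['eef_pos']);print(hubs(z=36,fn='w8.png'))
E
```

```text
[493.99152216 165.94688526  97.80624735]
[(288, 237, 21, [499.3, 158.8]), (282, 226, 14, [495.6, 166.4]), (149, 74, 6, [429.5, 265.3]), (148, 62, 7, [430.6, 271.7]), (159, 49, 18, [437.8, 277.3])]
```

servo_tool(rows=[[50,[0.6,1.5,35],[0,0,0]],[50,[0,0,38.5],[0,0,0]],[50,[0,0,0],[0,0,0]],[20,[0,0,0],[0,0,0]],[10,[0,0,0],[0,0,0]],[10,[0,0,0],[0,0,0]],[10,[0,0,0],[0,0,0]]])

```text
clock: 16.45
eef_pos: [497.6, 166.9, 27.3]
tcp_rot: [3.139, -0.001, 1.47]
contact_force: [-1.7, -1.7, 6.0]
opening: 0.234
```

servo_tool(rows=[[10,[0,0,0],[0,0,0]],[10,[0,0,0],[0,0,0]],[10,[0,0,-40],[0,0,0]],[10,[0,0,-40],[0,0,0]],[10,[0,0,0],[0,0,0]]])

```text
clock: 17.08
eef_pos: [499.2, 167.7, 109.4]
tcp_rot: [3.135, -0.003, 1.47]
contact_force: [-0.5, 0.9, -1.4]
opening: 0.233
```

```bash
python3 - <<'E'
from h import *
print(sense()['eef_pos'],sense()['opening']);plan(461,-17.6,104,np.pi/2-0.101)
E
```

```text
[499.21458333 167.70493499 109.44361081] 0.23338603870856642
[-47.1, -4.8, 1.2] [0.1, -0.0, -0.0]
[-47.1, -4.8, 1.2] [0.1, -0.0, -0.0]
[-47.1, -4.8, 1.3] [0.1, -0.0, -0.0]
[-47.1, -4.8, 1.3] [0.1, -0.0, -0.0]
```

servo_tool(rows=[[10,[-47,-4.8,0],[0,0,0]],[10,[-47,-4.8,0],[0,0,0]],[10,[-47,-4.8,0],[0,0,0]],[10,[-47,-4.8,0],[0,0,0]],[10,[0,0,0],[0,0,0]],[10,[0,0,0],[0,0,0]]])

```text
clock: 17.82
eef_pos: [458.6, -18.1, 105.5]
tcp_rot: [3.141, -0.0, 1.469]
contact_force: [-0.6, -0.1, -1.2]
opening: 0.231
```

```bash
python3 - <<'E'
from h import *
s=sense();print(s['eef_pos'],s['tcp_rot'],s['opening']);print(hubs(z=s['eef_pos'][2]+9,fn='w9.png'))
E
```

```text
[458.64322961 -18.12793283 105.52145468] [ 3.14146454e+00 -2.52150119e-04  1.46870690e+00] 0.23120236875206512
[(279, 281, 20, [458.6, -18.4]), (284, 146, 16, [466.6, 40.3])]
```

servo_tool(rows=[[10,[0.2,2.5,0],[0,0,0]],[10,[0,0,20],[0,0,0]],[10,[0,0,16],[0,0,0]],[10,[0,0,3],[0,0,0]],[10,[0,0,3],[0,0,0]],[10,[0,0,2],[0,0,0]],[10,[0,0,0],[0,0,0]]])

```text
clock: 18.75
eef_pos: [461.5, -18.2, 62.0]
tcp_rot: [3.141, -0.0, 1.47]
contact_force: [-0.2, 1.3, -0.2]
opening: 0.237
```

servo_tool(rows=[[10,[0,0,2],[0,0,0]],[10,[0,0,2],[0,0,0]],[10,[0,0,2],[0,0,0]],[10,[0,0,0],[0,0,0]]])

```text
clock: 19.25
eef_pos: [461.6, -18.2, 56.0]
tcp_rot: [3.141, -0.0, 1.469]
contact_force: [-0.6, 1.9, 4.1]
opening: 0.234
```

servo_tool(rows=[[10,[0,0,2],[0,0,0]],[10,[0,0,1],[0,0,0]],[10,[0,0,0],[0,0,0]]])

```text
clock: 19.62
eef_pos: [461.5, -18.2, 53.3]
tcp_rot: [3.141, -0.0, 1.469]
contact_force: [-1.9, 2.2, 9.4]
opening: 0.23
```

servo_tool(rows=[[10,[0,0,1],[0,0,0]],[10,[0,0,0],[0,0,0]]])

```text
clock: 19.88
eef_pos: [461.5, -18.2, 53.0]
tcp_rot: [3.141, -0.0, 1.469]
contact_force: [-6.8, 2.9, 23.6]
opening: 0.236
```

servo_tool(rows=[[10,[0,0,0.8],[0,0,0]],[10,[0,0,0],[0,0,0]]])

```text
clock: 20.12
eef_pos: [461.6, -18.2, 52.9]
tcp_rot: [3.141, -0.0, 1.469]
contact_force: [-11.0, 1.9, 36.6]
opening: 0.233
```

servo_tool(rows=[[10,[0,0,-1],[0,0,0]],[50,[0,0,0],[0,0,0]],[50,[0,0,0],[0,0,0]],[50,[0,0,0],[0,0,0]],[50,[0,0,-40],[0,0,0]],[50,[0,0,-40],[0,0,0]],[50,[0,0,0],[0,0,0]]])

```text
clock: 21.0
eef_pos: [463.1, -18.4, 134.2]
tcp_rot: [3.137, -0.0, 1.47]
contact_force: [-0.2, 0.3, -0.1]
opening: 0.586
```

```bash
python3 - <<'E'
from h import *
print(sense()['eef_pos']);print(hubs(z=62,fn='w10.png')); plan(439,276,100,np.pi/2-0.101)
E
```

```text
[463.12010628 -18.41657504 134.15771672]
[(276, 222, 13, [461.2, -18.2]), (276, 142, 14, [466.8, 35.2])]
[48.4, -8.8, 5.4] [0.0, -0.0, -0.0]
[48.4, -8.8, 5.4] [0.0, -0.0, -0.0]
[48.4, -8.8, 5.4] [0.0, -0.0, -0.0]
[48.4, -8.8, 5.4] [0.0, -0.0, -0.0]
[48.4, -8.8, 5.4] [0.0, -0.0, -0.0]
[48.4, -8.8, 5.4] [0.0, -0.0, -0.0]
```

servo_tool(rows=[[50,[48.4,-8.8,5],[0,0,0]],[50,[48.4,-8.8,5],[0,0,0]],[50,[48.4,-8.8,5],[0,0,0]],[50,[48.4,-8.8,5],[0,0,0]],[50,[48.4,-8.8,5],[0,0,0]],[50,[48.4,-8.8,5],[0,0,0]],[50,[0,0,0],[0,0,0]],[50,[0,0,0],[0,0,0]]])

```text
clock: 22.05
eef_pos: [436.9, 275.2, 100.5]
tcp_rot: [-3.14, 0.002, 1.471]
contact_force: [-0.2, -0.2, 0.5]
opening: 0.581
```

```bash
python3 - <<'E'
from h import *
print(sense()['eef_pos']);print(hubs(z=36,fn='w11.png'))
E
```

```text
[436.91446698 275.18215109 100.49869541]
[(281, 224, 13, [438.3, 276.8]), (497, 74, 11, [570.8, 354.5]), (478, 59, 32, [559.1, 363.9]), (512, 50, 24, [578.4, 366.7]), (504, 44, 21, [573.7, 370.5]), (521, 26, 6, [581.9, 378.8]), (466, 26, 7, [551.7, 381.4]), (488, 13, 5, [563.6, 386.8]), (502, 14, 11, [570.7, 385.8]), (34, 227, 11, [277.3, 290.4]), (89, 148, 6, [326.1, 336.7])]
```

servo_tool(rows=[[50,[1.6,1.2,35],[0,0,0]],[50,[0,0,35],[0,0,0]],[50,[0,0,6],[0,0,0]],[50,[0,0,0],[0,0,0]],[20,[0,0,0],[0,0,0]],[10,[0,0,0],[0,0,0]],[10,[0,0,0],[0,0,0]],[10,[0,0,0],[0,0,0]]])

```text
clock: 23.1
eef_pos: [440.0, 277.8, 27.3]
tcp_rot: [3.14, -0.001, 1.47]
contact_force: [-1.6, -2.3, 9.2]
opening: 0.236
```

servo_tool(rows=[[10,[0,0,0],[0,0,0]],[10,[0,0,0],[0,0,0]],[10,[0,0,-40],[0,0,0]],[10,[0,0,-40],[0,0,0]],[10,[0,0,0],[0,0,0]]])

```text
clock: 23.72
eef_pos: [441.3, 278.8, 109.3]
tcp_rot: [3.136, -0.004, 1.47]
contact_force: [0.4, 0.5, -1.9]
opening: 0.229
```

```bash
python3 - <<'E'
from h import *
print(sense()['eef_pos'],sense()['opening']);plan(456,-71.8,107,np.pi/2-0.101)
E
```

```text
[441.33637846 278.75905833 109.2632591 ] 0.22919463592108708
[-43.4, 6.2, 0.1] [0.0, -0.0, 0.0]
[-43.4, 6.2, 0.2] [0.0, -0.0, 0.0]
[-43.4, 6.2, 0.2] [0.0, -0.0, 0.0]
[-43.4, 6.2, 0.2] [0.0, -0.0, 0.0]
[-43.4, 6.2, 0.2] [0.0, -0.0, 0.0]
[-43.4, 6.2, 0.2] [0.0, -0.0, 0.0]
[-43.4, 6.2, 0.2] [0.0, -0.0, 0.0]
[-43.4, 6.2, 0.3] [0.0, -0.0, 0.0]
```

servo_tool(rows=[[10,[-43.4,6.4,0],[0,0,0]],[10,[-43.4,6.4,0],[0,0,0]],[10,[-43.4,6.4,0],[0,0,0]],[10,[-43.4,6.4,0],[0,0,0]],[10,[-43.4,6.4,0],[0,0,0]],[10,[-43.4,6.4,0],[0,0,0]],[10,[-43.4,6.4,0],[0,0,0]],[10,[-43.4,6.4,0],[0,0,0]]])

```text
clock: 24.72
eef_pos: [454.6, -74.5, 105.3]
tcp_rot: [-3.141, -0.0, 1.47]
contact_force: [0.4, 0.3, -0.7]
opening: 0.234
```

servo_tool(rows=[[10,[0,0,0],[0,0,0]],[10,[0,0,0],[0,0,0]]])

```text
clock: 24.98
eef_pos: [454.6, -72.9, 105.3]
tcp_rot: [-3.141, -0.0, 1.469]
contact_force: [-0.4, 0.5, -0.8]
opening: 0.234
```

```bash
python3 - <<'E'
from h import *
s=sense();print(s['eef_pos'],s['tcp_rot'],s['opening']);print(hubs(z=s['eef_pos'][2]+9,fn='w12.png'));print(hubs(z=62))
E
```

```text
[454.59445088 -72.93506768 105.31757629] [-3.14062926e+00 -2.77638205e-04  1.46885821e+00] 0.2338110340162498
[(279, 282, 19, [454.4, -73.9]), (14, 246, 9, [342.6, -44.8]), (40, 243, 15, [354.1, -44.8]), (281, 143, 16, [461.5, -13.4]), (282, 34, 19, [465.5, 25.1])]
[(279, 282, 19, [451.6, -101.8]), (12, 246, 9, [295.6, -61.4]), (38, 243, 15, [311.5, -61.4]), (281, 144, 16, [461.3, -18.1]), (282, 36, 19, [466.8, 35.5])]
```

servo_tool(rows=[[10,[1.6,1.2,0],[0,0,0]],[10,[0,0,20],[0,0,0]],[10,[0,0,16],[0,0,0]],[10,[0,0,3],[0,0,0]],[10,[0,0,3],[0,0,0]],[10,[0,0,2],[0,0,0]],[10,[0,0,0],[0,0,0]]])

```text
clock: 25.95
eef_pos: [456.4, -71.6, 62.1]
tcp_rot: [-3.141, 0.0, 1.47]
contact_force: [-2.9, 0.3, 0.6]
opening: 0.231
```

servo_tool(rows=[[10,[0,0,2],[0,0,0]],[10,[0,0,2],[0,0,0]],[10,[0,0,2],[0,0,0]],[10,[0,0,0],[0,0,0]]])

```text
clock: 26.45
eef_pos: [456.4, -71.7, 56.3]
tcp_rot: [-3.141, 0.0, 1.47]
contact_force: [-3.9, 0.7, 7.9]
opening: 0.231
```

servo_tool(rows=[[10,[0,0,2],[0,0,0]],[10,[0,0,0],[0,0,0]]])

```text
clock: 26.7
eef_pos: [456.3, -71.7, 54.4]
tcp_rot: [-3.141, 0.0, 1.47]
contact_force: [-5.2, 0.0, 9.7]
opening: 0.235
```

servo_tool(rows=[[10,[0,0,1],[0,0,0]],[10,[0,0,0],[0,0,0]]])

```text
clock: 26.95
eef_pos: [456.3, -71.7, 53.5]
tcp_rot: [-3.141, 0.0, 1.47]
contact_force: [-6.3, -0.2, 10.9]
opening: 0.229
```

servo_tool(rows=[[10,[0,0,1],[0,0,0]],[10,[0,0,0],[0,0,0]]])

```text
clock: 27.2
eef_pos: [456.3, -71.7, 53.2]
tcp_rot: [-3.141, 0.0, 1.47]
contact_force: [-9.0, 1.5, 23.7]
opening: 0.231
```

servo_tool(rows=[[10,[0,0,0.6],[0,0,0]],[10,[0,0,0],[0,0,0]]])

```text
clock: 27.45
eef_pos: [456.3, -71.7, 53.0]
tcp_rot: [-3.141, 0.0, 1.47]
contact_force: [-11.9, 1.4, 33.2]
opening: 0.234
```

Seated. Release and go to bush D.

servo_tool(rows=[[10,[0,0,-1],[0,0,0]],[50,[0,0,0],[0,0,0]],[50,[0,0,0],[0,0,0]],[50,[0,0,0],[0,0,0]],[50,[0,0,-40],[0,0,0]],[50,[0,0,-45],[0,0,0]],[50,[0,0,0],[0,0,0]]])

```text
clock: 28.32
eef_pos: [459.0, -72.1, 140.0]
tcp_rot: [3.135, 0.0, 1.47]
contact_force: [0.3, 0.2, 0.1]
opening: 0.584
```

```bash
python3 - <<'E'
from h import *
print(sense()['eef_pos']);print(hubs(z=62,fn='w13.png')); plan(574,371,120,np.pi/2-0.101)
E
```

```text
[458.95097207 -72.05971614 140.0173767 ]
[(14, 242, 8, [272.5, -69.7]), (44, 240, 9, [293.9, -70.0]), (274, 221, 13, [455.6, -73.0]), (273, 141, 14, [461.3, -18.2]), (273, 50, 16, [466.7, 35.5]), (50, 19, 5, [338.7, 64.9])]
[45.2, 7.1, 1.9] [0.0, 0.0, -0.0]
[45.2, 7.1, 1.9] [0.0, 0.0, -0.0]
[45.2, 7.1, 1.8] [0.0, 0.0, -0.0]
[45.2, 7.1, 1.8] [0.0, 0.0, -0.0]
[45.2, 7.1, 1.8] [0.0, 0.0, -0.0]
[45.2, 7.1, 1.8] [0.0, 0.0, -0.0]
[45.2, 7.1, 1.8] [0.0, 0.0, -0.0]
[45.2, 7.1, 1.8] [0.0, 0.0, -0.0]
[45.2, 7.1, 1.8] [0.0, 0.0, -0.0]
[45.2, 7.1, 1.8] [0.0, 0.0, -0.0]
```

servo_tool(rows=[[50,[45.2,7.1,0],[0,0,0]],[50,[45.2,7.1,0],[0,0,0]],[50,[45.2,7.1,0],[0,0,0]],[50,[45.2,7.1,0],[0,0,0]],[50,[45.2,7.1,0],[0,0,0]],[50,[45.2,7.1,0],[0,0,0]],[50,[45.2,7.1,0],[0,0,0]],[50,[45.2,7.1,0],[0,0,0]]])

```text
clock: 29.38
eef_pos: [549.0, 283.5, 135.2]
tcp_rot: [-3.14, 0.001, 1.47]
contact_force: [0.4, -0.4, -0.4]
opening: 0.582
```

servo_tool(rows=[[50,[45.2,7.1,18],[0,0,0]],[50,[45.2,7.1,20],[0,0,0]],[50,[0,0,0],[0,0,0]],[50,[0,0,0],[0,0,0]]])

```text
clock: 29.88
eef_pos: [571.8, 369.9, 97.6]
tcp_rot: [-3.139, 0.002, 1.47]
contact_force: [-0.5, -0.3, 0.7]
opening: 0.584
```

```bash
python3 - <<'E'
from h import *
print(sense()['eef_pos']);print(hubs(z=36,fn='w14.png'))
E
```

```text
[571.80416145 369.92199858  97.57227142]
[(286, 226, 14, [576.1, 370.2]), (274, 198, 23, [570.8, 389.5])]
```

servo_tool(rows=[[50,[0.6,3.8,35],[0,0,0]],[50,[0,0,35],[0,0,0]],[50,[0,0,3.5],[0,0,0]],[50,[0,0,0],[0,0,0]],[20,[0,0,0],[0,0,0]],[10,[0,0,0],[0,0,0]],[10,[0,0,0],[0,0,0]],[10,[0,0,0],[0,0,0]]])

```text
clock: 30.92
eef_pos: [577.5, 371.6, 27.7]
tcp_rot: [3.14, -0.001, 1.47]
contact_force: [-1.2, -0.2, 7.6]
opening: 0.232
```

servo_tool(rows=[[10,[0,0,0],[0,0,0]],[10,[0,0,0],[0,0,0]],[10,[0,0,-40],[0,0,0]],[10,[0,0,-45],[0,0,0]],[10,[0,0,0],[0,0,0]]])

```text
clock: 31.55
eef_pos: [579.1, 372.7, 115.7]
tcp_rot: [3.135, -0.005, 1.47]
contact_force: [0.8, 0.3, -0.6]
opening: 0.23
```

```bash
python3 - <<'E'
from h import *
print(sense()['eef_pos'],sense()['opening']);plan(452,-125.6,110,np.pi/2-0.101)
E
```

```text
[579.1271151  372.73340278 115.70761212] 0.2295856688698853
[-46.2, -6.9, 0.2] [0.0, -0.0, 0.0]
[-46.2, -6.9, 0.3] [0.0, -0.0, 0.0]
[-46.2, -6.9, 0.3] [0.0, -0.0, 0.0]
[-46.2, -6.9, 0.3] [0.0, -0.0, 0.0]
[-46.2, -6.9, 0.3] [0.0, -0.0, 0.0]
[-46.2, -6.9, 0.4] [0.0, -0.0, 0.0]
[-46.2, -6.9, 0.4] [0.0, -0.0, 0.0]
[-46.2, -6.9, 0.4] [0.0, -0.0, 0.0]
[-46.2, -6.9, 0.4] [0.0, -0.0, 0.0]
[-46.2, -6.9, 0.5] [0.0, -0.0, 0.0]
[-46.2, -6.9, 0.5] [0.0, -0.0, 0.0]
```

servo_tool(rows=[[10,[-46.2,-6.9,0],[0,0,0]],[10,[-46.2,-6.9,0],[0,0,0]],[10,[-46.2,-6.9,0],[0,0,0]],[10,[-46.2,-6.9,0],[0,0,0]],[10,[-46.2,-6.9,0],[0,0,0]],[10,[-46.2,-6.9,0],[0,0,0]],[10,[-46.2,-6.9,0],[0,0,0]],[10,[-46.2,-6.9,0],[0,0,0]]])

```text
clock: 32.55
eef_pos: [483.6, 7.6, 110.5]
tcp_rot: [-3.141, 0.0, 1.47]
contact_force: [-0.6, -0.0, -1.4]
opening: 0.231
```

servo_tool(rows=[[10,[-46.2,-6.9,0],[0,0,0]],[10,[-46.2,-6.9,0],[0,0,0]],[10,[-46,-6.9,0],[0,0,0]],[10,[0,0,0],[0,0,0]],[10,[0,0,0],[0,0,0]],[10,[0,0,0],[0,0,0]]])

```text
clock: 33.3
eef_pos: [450.0, -125.8, 110.6]
tcp_rot: [-3.141, -0.0, 1.471]
contact_force: [-0.7, -0.0, -1.0]
opening: 0.235
```

```bash
python3 - <<'E'
from h import *
s=sense();print(s['eef_pos'],s['tcp_rot'],s['opening']);print(hubs(z=s['eef_pos'][2]+9,fn='w15.png'));print(hubs(z=62))
E
```

```text
[ 449.99305517 -125.79534818  110.59017487] [-3.14147281e+00 -1.60969616e-04  1.47090987e+00] 0.23483322916803967
[(279, 283, 19, [449.8, -127.0]), (35, 226, 10, [349.8, -90.3]), (280, 146, 16, [456.2, -67.0]), (280, 38, 18, [460.0, -28.8])]
[(279, 283, 19, [446.8, -158.2]), (34, 226, 11, [303.3, -105.7]), (280, 146, 16, [455.6, -72.5]), (280, 38, 18, [461.3, -17.8])]
```

servo_tool(rows=[[10,[0.6,0.4,0],[0,0,0]],[10,[0,0,23],[0,0,0]],[10,[0,0,18],[0,0,0]],[10,[0,0,3],[0,0,0]],[10,[0,0,3],[0,0,0]],[10,[0,0,2],[0,0,0]],[10,[0,0,0],[0,0,0]]])

```text
clock: 34.28
eef_pos: [450.3, -126.0, 62.2]
tcp_rot: [3.141, -0.0, 1.47]
contact_force: [-2.1, 2.0, 2.5]
opening: 0.235
```

servo_tool(rows=[[10,[0,0,2],[0,0,0]],[10,[0,0,2],[0,0,0]],[10,[0,0,2],[0,0,0]],[10,[0,0,0],[0,0,0]]])

```text
clock: 34.78
eef_pos: [450.3, -126.0, 56.3]
tcp_rot: [3.141, -0.0, 1.47]
contact_force: [-3.1, 3.2, 6.6]
opening: 0.232
```

servo_tool(rows=[[10,[0,0,1],[0,0,0]],[10,[0,0,0],[0,0,0]]])

```text
clock: 35.02
eef_pos: [450.4, -126.0, 55.4]
tcp_rot: [3.141, -0.0, 1.469]
contact_force: [-3.5, 3.8, 9.3]
opening: 0.234
```

servo_tool(rows=[[10,[0,0,1.5],[0,0,0]],[10,[0,0,0],[0,0,0]]])

```text
clock: 35.28
eef_pos: [450.3, -125.9, 53.9]
tcp_rot: [3.141, -0.0, 1.469]
contact_force: [-3.8, 4.4, 9.0]
opening: 0.235
```

servo_tool(rows=[[10,[0,0,1],[0,0,0]],[10,[0,0,0],[0,0,0]]])

```text
clock: 35.52
eef_pos: [450.3, -125.9, 53.6]
tcp_rot: [3.141, -0.0, 1.469]
contact_force: [-6.8, 4.7, 21.0]
opening: 0.232
```

servo_tool(rows=[[10,[0,0,0.7],[0,0,0]],[10,[0,0,0],[0,0,0]]])

```text
clock: 35.78
eef_pos: [450.3, -125.9, 53.4]
tcp_rot: [3.141, -0.0, 1.469]
contact_force: [-10.1, 6.2, 30.8]
opening: 0.226
```

servo_tool(rows=[[10,[0,0,-1],[0,0,0]],[50,[0,0,0],[0,0,0]],[50,[0,0,0],[0,0,0]],[50,[0,0,0],[0,0,0]],[50,[0,0,-40],[0,0,0]],[50,[0,0,-45],[0,0,0]],[50,[0,0,0],[0,0,0]]])

```text
clock: 36.65
eef_pos: [452.6, -126.8, 140.3]
tcp_rot: [3.136, 0.001, 1.47]
contact_force: [0.9, 0.3, -0.7]
opening: 0.587
```

```bash
python3 - <<'E'
from h import *
print(sense()['eef_pos']);print(hubs(z=62,fn='w16.png')); plan(510,290,320,np.pi/2-0.05)
E
```

```text
[ 452.62968251 -126.83115815  140.33172104]
[(274, 220, 13, [449.6, -126.9]), (39, 224, 9, [287.5, -112.7]), (274, 140, 14, [455.6, -72.5]), (274, 47, 16, [461.4, -17.8])]
[42.0, 1.7, -18.2] [0.0, 0.0, -0.3]
[42.0, 1.9, -18.1] [0.0, 0.0, -0.3]
[42.0, 2.1, -18.1] [0.0, 0.0, -0.3]
[42.0, 2.3, -18.1] [0.0, 0.0, -0.3]
[42.0, 2.5, -18.1] [0.0, 0.0, -0.3]
[42.0, 2.7, -18.1] [0.0, 0.0, -0.3]
[42.0, 2.9, -18.1] [0.0, 0.0, -0.3]
[41.9, 3.1, -18.1] [0.0, 0.0, -0.3]
[41.9, 3.4, -18.1] [0.0, 0.0, -0.3]
[41.9, 3.6, -18.1] [0.0, 0.0, -0.3]
```

servo_tool(rows=[[50,[42,1.7,-18],[0,0,-0.3]],[50,[42,1.9,-18],[0,0,-0.3]],[50,[42,2.1,-18],[0,0,-0.3]],[50,[42,2.3,-18],[0,0,-0.3]],[50,[42,2.5,-18],[0,0,-0.3]],[50,[42,2.7,-18],[0,0,-0.3]],[50,[42,2.9,-18],[0,0,-0.3]],[50,[42,3.1,-18],[0,0,-0.3]]])

```text
clock: 37.7
eef_pos: [496.8, 208.4, 280.4]
tcp_rot: [-3.14, 0.001, 1.512]
contact_force: [0.8, -0.1, 0.0]
opening: 0.588
```

servo_tool(rows=[[50,[42,3.4,-18],[0,0,-0.3]],[50,[42,3.4,-18],[0,0,-0.3]],[50,[0,0,0],[0,0,0]],[50,[0,0,0],[0,0,0]]])

```text
clock: 38.2
eef_pos: [508.1, 290.0, 315.6]
tcp_rot: [-3.139, 0.002, 1.523]
contact_force: [-0.7, 0.1, -0.0]
opening: 0.583
```

```bash
python3 - <<'E'
from h import *
s=sense();print(s['eef_pos'],s['tcp_rot'])
im,c=snap('wrist','w17.png')
for t in ['bush1','lock_bar','rest']:
    for b in boxes_of('wrist',t)[:8]:
        p=w(c,b['centre']);print(t,round(b['conf'],2),np.round(p),np.round(proj(c,p)))
    if t!='bush1':
        for q in trace('wrist',t)[:2]:
            r=cv2.minAreaRect(np.argwhere(q['mask'])[:,::-1].astype(np.float32));print(t,r)
im=im[0:240,150:450]; cv2.imwrite('pics/w17c.png',cv2.resize(im,None,fx=2.5,fy=2.5,interpolation=2))
E
```

```text
[508.11055097 289.99575663 315.64220944] [-3.13933690e+00  1.86561645e-03  1.52254121e+00]
bush1 0.92 [514. 456.  17.] [278.  28.]
bush1 0.77 [381. 442.  16.] [168.  47.]
bush1 0.62 [367. 367.  17.] [165. 113.]
bush1 0.57 [572. 107.  20.] [329. 290.]
bush1 0.52 [463.  -0.  46.] [258. 366.]
bush1 0.46 [468.  60.  42.] [259. 330.]
lock_bar 0.87 [436. 385.  16.] [218.  94.]
lock_bar ((221.06549072265625, 91.99569702148438), (108.68611145019531, 12.840662956237793), 86.2359619140625)
rest 0.96 [594. 229.   2.] [342. 206.]
rest ((345.9620056152344, 213.01864624023438), (91.84090423583984, 41.00566864013672), 82.303955078125)
```

View pics/w17c.png

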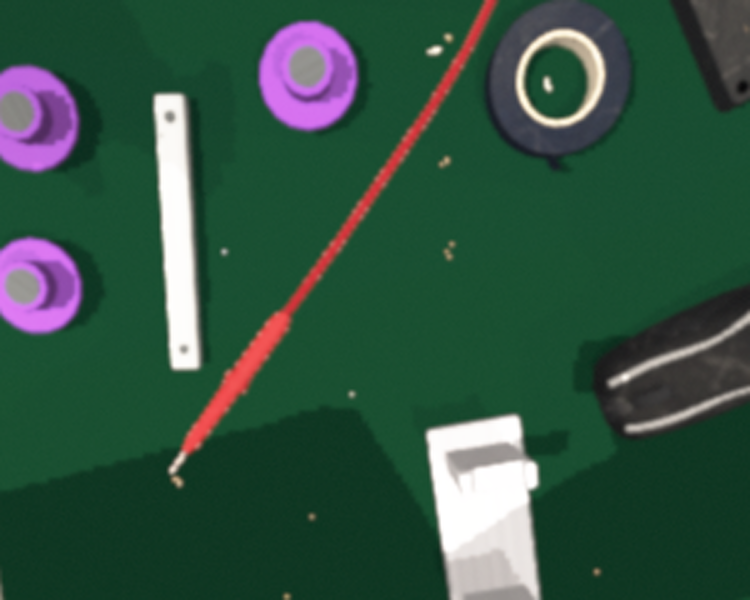

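```bash
python3 - <<'E'
from h import *
c=get_calibration('wrist')
a=ray(c,(170/2.5+150,117/2.5),14);b=ray(c,(184/2.5+150,350/2.5),14);print(a,b,(a+b)/2,np.arctan2(-(a-b)[0],(a-b)[1]))
# foot corners z=8
for p in [(428,432),(519,417)]:print(np.round(ray(c,(p[0]/2.5+150,p[1]/2.5),8),1))
s=sense()
def T(p,e):
    M=np.eye(4);M[:3,:3]=R.from_euler('xyz',e).as_matrix();M[:3,3]=p;return M
tc=np.array(c['world_to_cam'])@T(s['eef_pos'],s['tcp_rot'])
c4={'intrinsics':c['intrinsics'],'world_to_cam':tc@np.linalg.inv(T([447.99,129.97,320.98],[-3.14007,.000995,1.48809]))}
f=lambda p,z:ray(c4,(p[0]/4+350,p[1]/4+15),z)
print('hub chk',ray(c4,(240.5,140.5),36))
for n,ps,z in [('lips',[(146,108),(264,84),(182,420),(293,402)],67),('foot',[(52,95),(212,57),(103,480),(248,447)],8)]:
    P=[f(p,z) for p in ps];print(n,np.round(P,1).tolist())
    m=np.mean(P,0);d=(P[0]+P[1]-P[2]-P[3])/2;print(m,np.arctan2(-d[0],d[1]),np.linalg.norm(d))
plan(436,386,110,np.pi/2)
E
```

```text
[442.19720375 440.43231864  14.        ] [438.33996694 329.4844518   14.        ] [440.26858534 384.95838522  14.        ] -0.03475221274670458
[565.7 278.8   8. ]
[614.9 284.6   8. ]
hub chk [402.70728345 170.63108711  36.        ]
lips [[574.6, 263.3, 67.0], [606.0, 266.5, 67.0], [585.5, 181.2, 67.0], [616.8, 183.5, 67.0]]
[595.74587622 223.62361548  67.        ] 0.1303956749725259 83.28291472213647
foot [[563.7, 278.5, 8.0], [612.5, 285.0, 8.0], [579.2, 160.9, 8.0], [626.8, 167.6, 8.0]]
[595.54372358 222.98870866   8.        ] 0.12578651510340288 118.37189902599684
[18.5, -15.5, 41.4] [-0.0, 0.0, -0.6]
[18.7, -15.3, 41.4] [-0.0, 0.0, -0.6]
[18.8, -15.1, 41.4] [-0.0, 0.0, -0.6]
[19.0, -14.9, 41.4] [-0.0, 0.0, -0.6]
[19.1, -14.7, 41.4] [-0.0, 0.0, -0.6]
```

```bash
python3 - <<'E'
from h import *
plan(439,385.5,100,np.pi/2-.035,6)
E
```

```text
[15.4, -12.4, 36.2] [-0.0, 0.0, -0.1]
[15.4, -12.3, 36.2] [-0.0, 0.0, -0.1]
[15.4, -12.3, 36.2] [-0.0, 0.0, -0.1]
[15.4, -12.3, 36.2] [-0.0, 0.0, -0.1]
[15.5, -12.2, 36.2] [-0.0, 0.0, -0.1]
[15.5, -12.2, 36.2] [-0.0, 0.0, -0.1]
```

servo_tool(rows=[[36,[15.4,-12.3,36],[0,0,-0.1]],[36,[15.4,-12.3,36],[0,0,-0.1]],[36,[15.4,-12.3,36],[0,0,-0.1]],[36,[15.4,-12.3,36],[0,0,-0.1]],[36,[15.4,-12.3,36],[0,0,-0.1]],[36,[15.4,-12.3,36],[0,0,-0.1]],[36,[0,0,0],[0,0,0]],[36,[0,0,0],[0,0,0]]])

```text
clock: 39.5
eef_pos: [439.9, 386.1, 102.4]
tcp_rot: [3.141, -0.0, 1.532]
contact_force: [0.3, 0.6, 0.3]
opening: 0.423
```

```bash
python3 - <<'E'
from h import *
s=sense();print(s['eef_pos'],s['tcp_rot'])
im,c=snap('wrist','w18.png'); cv2.imwrite('pics/w18c.png',cv2.resize(im[100:,120:440],None,fx=1.8,fy=1.8))
for z in (14,):print([np.round(proj(c,[438.5-(-.035)*t,385.5+t,z])) for t in (-65,0,65)])
E
```

```text
[439.91070896 386.12995234 102.43719482] [ 3.14074292e+00 -4.94953621e-04  1.53246046e+00]
[array([277., 296.]), array([277., 216.]), array([276., 123.])]
```

View pics/w18c.png

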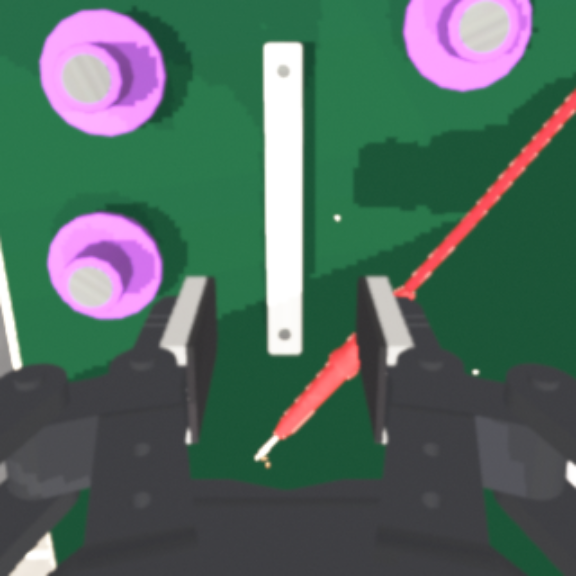

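servo_tool(rows=[[36,[-0.6,-1.2,35],[0,0,0]],[36,[0,0,35],[0,0,0]],[36,[0,0,20],[0,0,0]],[36,[0,0,6],[0,0,0]],[36,[0,0,0],[0,0,0]],[36,[0,0,0],[0,0,0]]])

```text
clock: 40.3
eef_pos: [438.6, 386.2, 6.6]
tcp_rot: [3.14, -0.001, 1.532]
contact_force: [-0.8, 0.0, 1.1]
opening: 0.421
```

servo_tool(force=60, rows=[[20,[0,0,0],[0,0,0]],[8,[0,0,0],[0,0,0]],[5,[0,0,0],[0,0,0]],[5,[0,0,0],[0,0,0]],[5,[0,0,0],[0,0,0]]])

```text
clock: 40.92
eef_pos: [438.3, 386.0, 6.5]
tcp_rot: [3.141, -0.001, 1.533]
contact_force: [-1.2, -0.8, 5.8]
opening: 0.141
```

servo_tool(rows=[[5,[0,0,0],[0,0,0]],[5,[0,0,-35],[0,0,0]],[5,[0,0,-40],[0,0,0]],[5,[0,0,-40],[0,0,0]],[5,[0,0,0],[0,0,0]]])

```text
clock: 41.55
eef_pos: [439.5, 387.1, 123.8]
tcp_rot: [3.137, -0.004, 1.533]
contact_force: [0.4, 0.0, -1.7]
opening: 0.139
```

```bash
python3 - <<'E'
from h import *
s=sense();print(s['eef_pos'],s['opening'],s['contact_force']);plan(596.5,223.5,115,np.pi/2+.128,6)
E
```

```text
[439.50033607 387.10437172 123.77683568] 0.13949016147987583 [ 0.44494525  0.00854761 -1.68575915]
[-26.3, 27.2, 1.5] [0.0, -0.0, -1.6]
[-27.0, 26.4, 1.5] [0.0, -0.0, -1.6]
[-27.7, 25.7, 1.5] [0.0, -0.0, -1.6]
[-28.4, 24.9, 1.5] [0.0, -0.0, -1.6]
[-29.1, 24.1, 1.5] [0.0, -0.0, -1.6]
[-29.8, 23.3, 1.5] [0.0, -0.0, -1.6]
```

servo_tool(rows=[[5,[-26.3,27.2,0],[0,0,-1.6]],[5,[-27,26.4,0],[0,0,-1.6]],[5,[-27.7,25.7,0],[0,0,-1.6]],[5,[-28.4,24.9,0],[0,0,-1.6]],[5,[-29.1,24.1,0],[0,0,-1.6]],[5,[-29.8,23.3,0],[0,0,-1.6]],[5,[0,0,0],[0,0,0]],[5,[0,0,0],[0,0,0]]])

```text
clock: 42.55
eef_pos: [593.9, 221.9, 119.3]
tcp_rot: [-3.139, 0.0, 1.699]
contact_force: [-0.0, 1.0, -1.8]
opening: 0.142
```

```bash
python3 - <<'E'
from h import *
s=sense();print(s['eef_pos'],s['tcp_rot'],s['opening'])
im,c=snap('wrist','w19.png'); cv2.imwrite('pics/w19c.png',cv2.resize(im[100:,120:440],None,fx=1.8,fy=1.8))
E
```

```text
[593.86333144 221.91868995 119.30707468] [-3.13946349e+00  1.91648132e-04  1.69928917e+00] 0.14180495258383985
```

View pics/w19c.png

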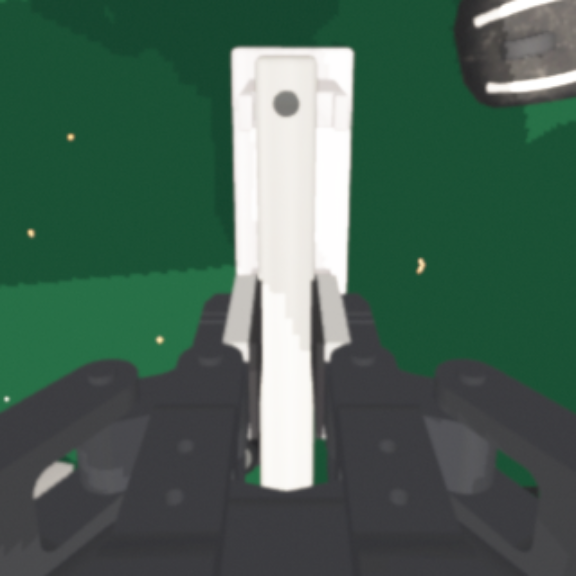

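servo_tool(rows=[[5,[1.2,2.4,0],[0,0,0]],[5,[0,0,20],[0,0,0]],[5,[0,0,18],[0,0,0]],[5,[0,0,8],[0,0,0]],[5,[0,0,4],[0,0,0]],[5,[0,0,0],[0,0,0]]])

```text
clock: 43.35
eef_pos: [597.2, 223.5, 70.3]
tcp_rot: [-3.141, 0.0, 1.7]
contact_force: [-0.2, 0.1, -1.0]
opening: 0.143
```

servo_tool(rows=[[5,[0,0,1.5],[0,0,0]],[5,[0,0,0],[0,0,0]]])

```text
clock: 43.6
eef_pos: [597.4, 223.6, 69.4]
tcp_rot: [3.141, -0.0, 1.7]
contact_force: [-1.2, 0.4, -2.4]
opening: 0.138
```

servo_tool(rows=[[5,[0,0,1],[0,0,0]],[5,[0,0,0],[0,0,0]]])

```text
clock: 43.85
eef_pos: [597.2, 223.5, 68.1]
tcp_rot: [3.141, -0.0, 1.7]
contact_force: [0.5, 0.8, -1.6]
opening: 0.138
```

servo_tool(rows=[[5,[0,0,1],[0,0,0]],[5,[0,0,0],[0,0,0]]])

```text
clock: 44.1
eef_pos: [597.1, 223.5, 66.9]
tcp_rot: [-3.141, 0.0, 1.7]
contact_force: [0.5, -0.2, -0.9]
opening: 0.145
```

servo_tool(rows=[[5,[0,0,0.8],[0,0,0]],[5,[0,0,0],[0,0,0]]])

```text
clock: 44.35
eef_pos: [597.2, 223.6, 66.5]
tcp_rot: [3.141, -0.0, 1.7]
contact_force: [-2.2, 0.1, 2.6]
opening: 0.139
```

Contact at the seat height. Release, rise, check.

servo_tool(rows=[[24,[0,0,0],[0,0,0]],[36,[0,0,0],[0,0,0]],[36,[0,0,0],[0,0,0]],[36,[0,0,-35],[0,0,0]],[36,[0,0,-45],[0,0,0]],[36,[0,0,-45],[0,0,0]],[36,[0,0,-30],[0,0,0]],[36,[0,0,0],[0,0,0]]])

```text
clock: 45.35
eef_pos: [598.6, 224.1, 224.0]
tcp_rot: [3.137, -0.001, 1.7]
contact_force: [1.0, 0.1, -0.4]
opening: 0.422
```

```bash
python3 - <<'E'
from h import *
s=sense();print(s['eef_pos'],s['tcp_rot'])
im,c=snap('wrist','w20.png')
A,_=snap('scene');B,cb=snap('side')
p=proj(cb,[594,221,60]).astype(int);print(p)
q=proj(get_calibration('side'),[525,-150,60]).astype(int)
f=lambda I,u,v,h,w,o:cv2.resize(I[v-h:v+h,u-w:u+w],o,interpolation=2)
cv2.imwrite('pics/w20c.png',np.hstack([cv2.resize(im,(400,300)),f(B,p[0],p[1],40,53,(400,300))]) if 0 else np.vstack([np.hstack([cv2.resize(im,(400,300)),f(B,p[0],p[1],40,53,(400,300))]),np.hstack([f(B,q[0],q[1],75,100,(400,300)),f(A,255,185,75,100,(400,300))])]))
plan(587,-251.5,300,1.487)
E
```

```text
[598.59051804 224.08431125 224.03373299] [ 3.13666113e+00 -1.15732629e-03  1.70009083e+00]
[227 263]
[-47.0, -7.1, -8.0] [-0.0, 0.0, 1.2]
[-47.1, -6.1, -8.0] [-0.0, 0.0, 1.2]
[-47.2, -5.1, -8.0] [-0.0, 0.0, 1.2]
[-47.3, -4.1, -8.0] [-0.0, 0.0, 1.2]
[-47.4, -3.0, -8.0] [-0.0, 0.0, 1.2]
[-47.4, -2.0, -8.0] [-0.0, 0.0, 1.2]
[-47.5, -1.0, -8.0] [-0.0, 0.0, 1.2]
[-47.5, -0.0, -8.0] [-0.0, 0.0, 1.2]
[-47.5, 1.0, -8.0] [-0.0, 0.0, 1.2]
[-47.4, 2.0, -8.0] [-0.0, 0.0, 1.2]
```

View pics/w20c.png

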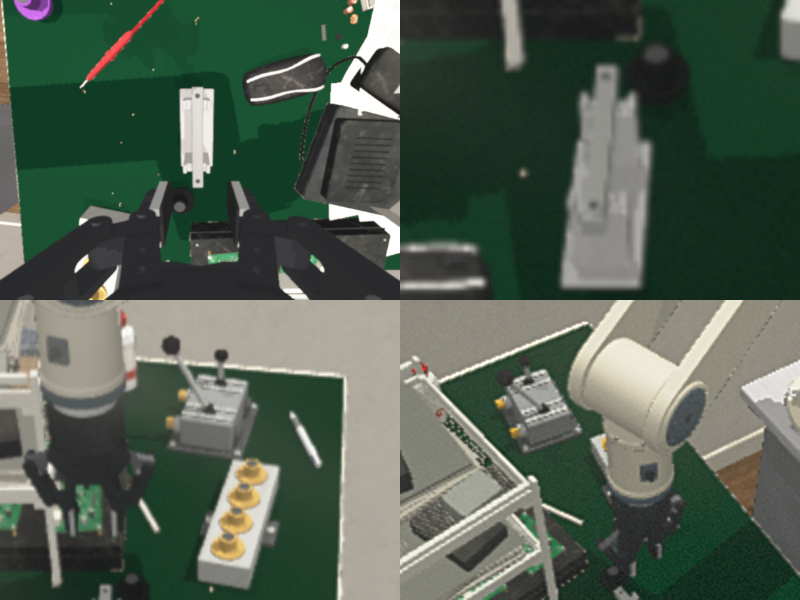

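servo_tool(rows=[[50,[-47,-7.1,-8],[0,0,1.2]],[50,[-47.1,-6.1,-8],[0,0,1.2]],[50,[-47.2,-5.1,-8],[0,0,1.2]],[50,[-47.3,-4.1,-8],[0,0,1.2]],[50,[-47.4,-3,-8],[0,0,1.2]],[50,[-47.4,-2,-8],[0,0,1.2]],[50,[-47.5,-1,-8],[0,0,1.2]],[50,[-47.5,0,-8],[0,0,1.2]]])

```text
clock: 46.5
eef_pos: [589.1, -157.7, 283.6]
tcp_rot: [-3.139, -0.001, 1.532]
contact_force: [-0.4, 0.7, -0.3]
opening: 0.586
```

servo_tool(rows=[[50,[-47.5,1,-8],[0,0,1.2]],[50,[-47.4,2,-8],[0,0,1.2]],[50,[0,0,0],[0,0,0]],[50,[0,0,0],[0,0,0]]])

```text
clock: 47.0
eef_pos: [587.7, -250.8, 299.5]
tcp_rot: [-3.139, -0.001, 1.49]
contact_force: [0.4, -0.6, 0.6]
opening: 0.584
```

```bash
python3 - <<'E'
from h import *
s=sense();print(s['eef_pos'],s['tcp_rot'])
im,c=snap('wrist','w21.png')
for b in boxes_of('wrist','lift_knob')[:3]:
    p=w(c,b['centre']);print(round(b['conf'],2),np.round(p),np.round(proj(c,p)))
print(proj(c,[588,-252,170]));plan(588,-251.8,155,1.487,5)
E
```

```text
[ 587.7348843  -250.79572408  299.54619334] [-3.13922414e+00 -1.22258183e-03  1.49018373e+00]
0.86 [ 581. -247.  181.] [270. 201.]
0.56 [ 538. -264.   64.] [237. 192.]
[279.74089411 202.34151402]
[-0.4, 0.1, 29.0] [-0.0, -0.0, 0.1]
[-0.4, 0.1, 29.0] [-0.0, -0.0, 0.1]
[-0.4, 0.0, 29.0] [-0.0, -0.0, 0.1]
[-0.4, 0.0, 29.0] [-0.0, -0.0, 0.1]
[-0.4, 0.0, 29.0] [-0.0, -0.0, 0.1]
```

servo_tool(rows=[[50,[0,-3,29],[0,0,0]],[50,[0,0,29],[0,0,0]],[50,[0,0,29],[0,0,0]],[50,[0,0,29],[0,0,0]],[50,[0,0,28],[0,0,0]],[50,[0,0,0],[0,0,0]],[50,[0,0,0],[0,0,0]]])

```text
clock: 47.98
eef_pos: [586.0, -250.5, 158.1]
tcp_rot: [3.141, 0.0, 1.492]
contact_force: [-0.4, -0.8, 0.3]
opening: 0.585
```

servo_tool(rows=[[50,[0,-14,0],[0,0,0]],[50,[0,-14,0],[0,0,0]],[50,[0,-14,0],[0,0,0]],[50,[0,-14,0],[0,0,0]],[50,[0,-14,0],[0,0,0]],[50,[0,-14,0],[0,0,0]],[50,[0,-14,0],[0,0,0]],[50,[0,-14,0],[0,0,0]]])

```text
clock: 48.98
eef_pos: [472.7, -242.0, 157.1]
tcp_rot: [-3.142, -0.0, 1.491]
contact_force: [1.3, -0.6, -1.0]
opening: 0.587
```

servo_tool(rows=[[50,[0,-6,0],[0,0,0]],[50,[0,-3,0],[0,0,0]],[50,[0,0,0],[0,0,0]]])

```text
clock: 49.35
eef_pos: [464.7, -241.4, 157.2]
tcp_rot: [-3.142, 0.0, 1.491]
contact_force: [0.1, -0.5, -0.0]
opening: 0.587
```

servo_tool(rows=[[50,[0,-2.5,0],[0,0,0]],[50,[0,0,0],[0,0,0]]])

```text
clock: 49.6
eef_pos: [462.2, -241.1, 157.1]
tcp_rot: [-3.141, 0.0, 1.491]
contact_force: [0.3, -0.1, -0.1]
opening: 0.587
```

servo_tool(rows=[[50,[0,-2,0],[0,0,0]],[50,[0,0,0],[0,0,0]]])

```text
clock: 49.85
eef_pos: [460.1, -240.9, 157.1]
tcp_rot: [-3.141, -0.0, 1.491]
contact_force: [-0.5, 0.8, -0.7]
opening: 0.587
```

servo_tool(rows=[[50,[0,-1.5,0],[0,0,0]],[50,[0,0,0],[0,0,0]]])

```text
clock: 50.1
eef_pos: [458.7, -240.8, 157.2]
tcp_rot: [3.142, -0.0, 1.491]
contact_force: [0.7, -0.7, 0.1]
opening: 0.586
```

```bash
python3 - <<'E'
from h import *
im,c=snap('wrist','w22.png'); im2,_=snap('side','s22.png')
cv2.imwrite('pics/w22c.png',np.hstack([cv2.resize(im[200:,100:460],(720,440))[:, 150:560],cv2.resize(im2[90:200,240:350],(390,440))[:,:380]]))
E
```

```text
(no output)
```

View pics/w22c.png

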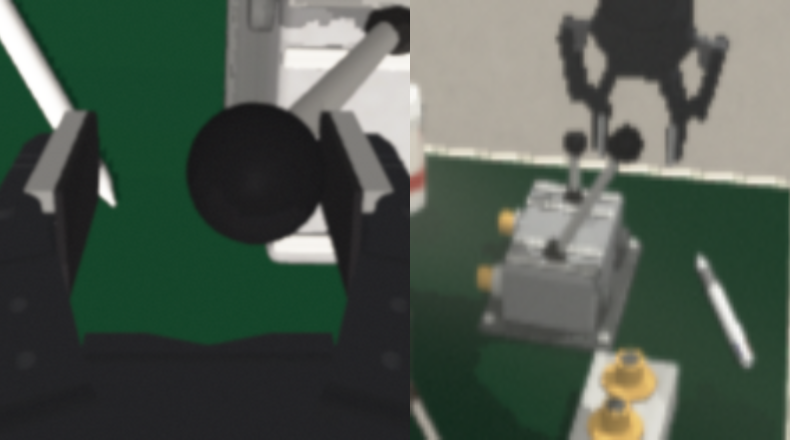

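servo_tool(rows=[[50,[0,-2,0],[0,0,0]],[50,[0,0,0],[0,0,0]]])

```text
clock: 50.45
eef_pos: [458.3, -240.9, 157.4]
tcp_rot: [3.138, 0.0, 1.49]
contact_force: [6.2, -0.4, -4.6]
opening: 0.591
```

servo_tool(rows=[[50,[0,-2,0],[0,0,0]],[50,[0,0,0],[0,0,0]]])

```text
clock: 50.7
eef_pos: [458.0, -241.1, 157.7]
tcp_rot: [3.135, 0.001, 1.49]
contact_force: [13.2, 1.0, -9.0]
opening: 0.586
```

servo_tool(rows=[[50,[0,12,0],[0,0,0]],[50,[0,0,0],[0,0,0]],[50,[0,0,-35],[0,0,0]],[50,[0,0,-45],[0,0,0]],[50,[0,0,-45],[0,0,0]],[50,[0,0,-40],[0,0,0]],[50,[0,-40,0],[0,0,0]],[50,[0,-40,0],[0,0,0]]])

```text
clock: 51.7
eef_pos: [385.6, -234.8, 322.3]
tcp_rot: [-3.141, 0.0, 1.491]
contact_force: [-0.5, 0.3, -0.2]
opening: 0.585
```

```bash
python3 - <<'E'
from h import *
s=sense();print(s['eef_pos'],s['contact_force'])
A,ca=snap('scene');B,cb=snap('side')
for n,c in(('side',cb),):
  for t in ['lift_knob','lock_bar','bush1']:
    for b in boxes_of(n,t)[:8]:print(t,round(b['conf'],2),np.round(w(c,b['centre'])))
p=proj(cb,[594,221,60]).astype(int);q=proj(cb,[525,-150,60]).astype(int)
f=lambda I,u,v,h,w,o:cv2.resize(I[v-h:v+h,u-w:u+w],o,interpolation=2)
cv2.imwrite('pics/fin.png',np.vstack([np.hstack([f(B,p[0],p[1],40,53,(400,300)),f(B,q[0],q[1],75,100,(400,300))]),np.hstack([f(A,255,185,75,100,(400,300)),f(A,290,270,75,100,(400,300))])]))
E
```

```text
[ 385.64232443 -234.82871765  322.31362454] [-0.51622832  0.27893767 -0.20625611]
lift_knob 0.56 [ 481. -240.  153.]
lift_knob 0.26 [444.  -6.  39.]
lock_bar 0.83 [601. 205.  75.]
lock_bar 0.25 [448. -10.  41.]
bush1 0.8 [373. 453.  18.]
bush1 0.68 [461. -12.  45.]
bush1 0.67 [506. 459.  24.]
bush1 0.66 [581. 114.  20.]
bush1 0.56 [365. 375.  20.]
bush1 0.54 [465.  39.  44.]
bush1 0.47 [ 447. -119.   47.]
bush1 0.42 [455. -63.  42.]
```

View pics/fin.png

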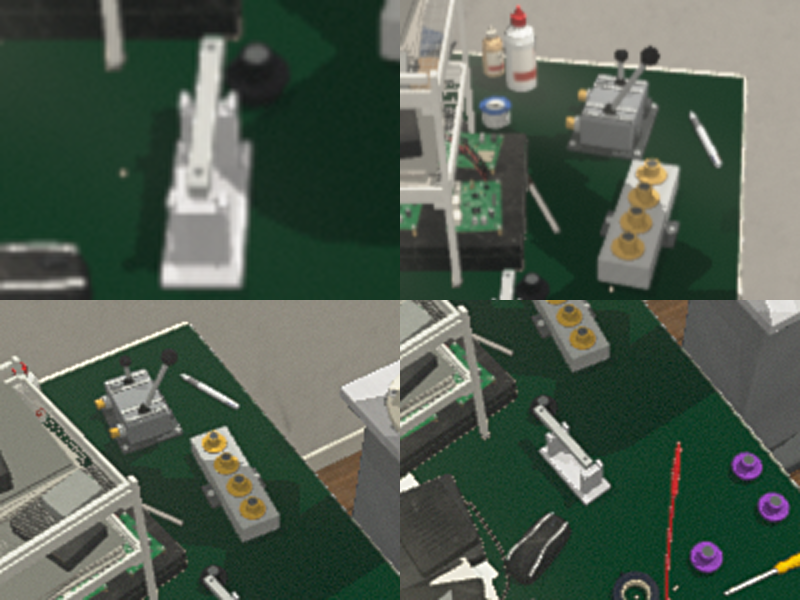

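```bash
python3 - <<'E'
from h import *
plan(597,200,230,1.69,12)
c=get_calibration('wrist');s=sense()
def T(p,e):
    M=np.eye(4);M[:3,:3]=R.from_euler('xyz',e).as_matrix();M[:3,3]=p;return M
tc=np.array(c['world_to_cam'])@T(s['eef_pos'],s['tcp_rot']);np.save('tc.npy',tc)
c20={'intrinsics':c['intrinsics'],'world_to_cam':tc@np.linalg.inv(T([598.6,224.1,224.0],[3.1367,-.00116,1.7001]))}
for v in (88,97,180,187):print(v,np.round(ray(c20,(197*1.4,v*1.4),74),1))
E
```

```text
[37.6, 14.5, 7.7] [0.0, 0.0, -1.0]
[37.3, 15.1, 7.7] [0.0, 0.0, -1.0]
[37.1, 15.8, 7.7] [0.0, 0.0, -1.0]
[36.8, 16.4, 7.7] [0.0, 0.0, -1.0]
[36.5, 17.0, 7.7] [0.0, 0.0, -1.0]
[36.2, 17.6, 7.7] [0.0, 0.0, -1.0]
[35.9, 18.2, 7.7] [0.0, 0.0, -1.0]
[35.6, 18.8, 7.7] [0.0, 0.0, -1.0]
[35.3, 19.4, 7.7] [0.0, 0.0, -1.0]
[35.0, 20.0, 7.7] [0.0, 0.0, -1.0]
[34.6, 20.5, 7.7] [0.0, 0.0, -1.0]
[34.3, 21.1, 7.7] [0.0, 0.0, -1.0]
88 [588.6 285.9  74. ]
97 [590.  275.6  74. ]
180 [603.5 169.1  74. ]
187 [604.8 159.1  74. ]
```

```bash
python3 - <<'E'
from h import *
cb=get_calibration('side');ca=get_calibration('scene')
p=proj(cb,[594,221,60]).astype(int)
g=lambda u,v:(p[0]+(u-200)*53/200,p[1]+(v-150)*40/150)
print('now side',ray(cb,g(198,192),74),ray(cb,g(211,40),74)); print('before side',ray(cb,g(192,220),74),ray(cb,g(206,68),74))
k=lambda u,v:(190+(u-400)/4*2*.25*2 if 0 else 190+(u-400)*.5,195+(v-300)*.5)
print('scene',ray(ca,k(586,464),74),ray(ca,k(541,405),74))
E
```

```text
now side [587.38520158 265.57823912  74.        ] [606.14122489 133.59008767  74.        ]
before side [586.39939129 287.84843888  74.        ] [604.11678254 159.89635407  74.        ]
scene [593.71562252 258.66789373  74.        ] [599.62753087 132.93420177  74.        ]
```

The bar has been knocked about 24 mm along its axis since I laid it: both the side view and the scene view agree. To keep the order, I'll put the lever back in float, re-lay the bar, then return the lever to hold.

servo_tool(rows=[[50,[0,43.5,0],[0,0,0]],[50,[0,43.5,0],[0,0,0]],[50,[0,0,0],[0,0,0]],[50,[0,0,40],[0,0,0]],[50,[0,0,40],[0,0,0]],[50,[0,0,40],[0,0,0]],[50,[0,0,45],[0,0,0]],[50,[0,0,0],[0,0,0]]])

```text
clock: 52.95
eef_pos: [471.2, -240.8, 154.3]
tcp_rot: [-3.135, -0.003, 1.491]
contact_force: [0.5, 0.3, 0.1]
opening: 0.589
```

servo_tool(rows=[[50,[0,14,0],[0,0,0]],[50,[0,14,0],[0,0,0]],[50,[0,14,0],[0,0,0]],[50,[0,14,0],[0,0,0]],[50,[0,14,0],[0,0,0]],[50,[0,14,0],[0,0,0]],[50,[0,14,0],[0,0,0]],[50,[0,14,0],[0,0,0]]])

```text
clock: 53.95
eef_pos: [586.8, -251.1, 157.3]
tcp_rot: [3.141, 0.0, 1.491]
contact_force: [0.1, 0.1, 0.4]
opening: 0.587
```

servo_tool(rows=[[50,[0,6,0],[0,0,0]],[50,[0,5,0],[0,0,0]],[50,[0,0,0],[0,0,0]]])

```text
clock: 54.32
eef_pos: [596.3, -251.9, 157.0]
tcp_rot: [-3.141, -0.0, 1.491]
contact_force: [-0.7, 0.0, -0.1]
opening: 0.585
```

servo_tool(rows=[[50,[0,3,0],[0,0,0]],[50,[0,0,0],[0,0,0]]])

```text
clock: 54.58
eef_pos: [597.5, -252.0, 156.9]
tcp_rot: [-3.138, -0.0, 1.491]
contact_force: [-6.1, 0.8, 2.7]
opening: 0.589
```

servo_tool(rows=[[50,[0,-14,0],[0,0,0]],[50,[0,0,-50],[0,0,0]],[50,[0,0,-50],[0,0,0]],[50,[0,0,-10],[0,0,0]],[50,[0,0,0],[0,0,0]],[50,[0,0,0],[0,0,0]]])

```text
clock: 55.32
eef_pos: [584.3, -250.7, 265.5]
tcp_rot: [-3.139, -0.001, 1.491]
contact_force: [-0.5, 0.0, -0.7]
opening: 0.589
```

```bash
python3 - <<'E'
from h import *
s=sense();print(s['eef_pos']);grab_frame('side');cb=get_calibration('side')
for b in boxes_of('side','lift_knob')[:2]:print(round(b['conf'],2),np.round(w(cb,b['centre'])))
plan(599,198,230,1.69,10)
E
```

```text
[ 584.31767662 -250.66985864  265.50020718]
0.63 [ 578. -249.  150.]
[44.8, -2.1, 3.6] [-0.0, -0.0, -1.1]
[44.9, -1.2, 3.6] [-0.0, -0.0, -1.1]
[44.9, -0.4, 3.6] [-0.0, -0.0, -1.1]
[44.9, 0.5, 3.6] [-0.0, -0.0, -1.1]
[44.9, 1.4, 3.6] [-0.0, -0.0, -1.1]
[44.8, 2.3, 3.6] [-0.0, -0.0, -1.1]
[44.8, 3.2, 3.6] [-0.0, -0.0, -1.1]
[44.7, 4.1, 3.6] [-0.0, -0.0, -1.1]
[44.6, 5.0, 3.5] [-0.0, -0.0, -1.1]
[44.5, 5.9, 3.5] [-0.0, -0.0, -1.1]
```

Float confirmed. Now over to the bar.

servo_tool(rows=[[36,[44.8,-2.1,3.6],[0,0,-1.1]],[36,[44.9,-1.2,3.6],[0,0,-1.1]],[36,[44.9,-0.4,3.6],[0,0,-1.1]],[36,[44.9,0.5,3.6],[0,0,-1.1]],[36,[44.9,1.4,3.6],[0,0,-1.1]],[36,[44.8,2.3,3.6],[0,0,-1.1]],[36,[44.8,3.2,3.6],[0,0,-1.1]],[36,[44.7,4.1,3.6],[0,0,-1.1]]])

```text
clock: 56.42
eef_pos: [597.2, 109.3, 237.2]
tcp_rot: [-3.14, 0.0, 1.645]
contact_force: [0.1, 0.5, 0.3]
opening: 0.417
```

servo_tool(rows=[[36,[44.6,5,3.5],[0,0,-1.1]],[36,[44.5,5.9,3.5],[0,0,-1.1]],[36,[0,0,0],[0,0,0]],[36,[0,0,0],[0,0,0]]])

```text
clock: 56.92
eef_pos: [600.8, 197.2, 230.5]
tcp_rot: [-3.14, 0.001, 1.683]
contact_force: [-0.1, -0.7, -0.4]
opening: 0.42
```

```bash
python3 - <<'E'
from h import *
s=sense();print(s['eef_pos'],s['tcp_rot'])
im,c=snap('wrist','w30.png')
for b in boxes_of('wrist','lock_bar')[:2]:print(round(b['conf'],2),np.round(w(c,b['centre'])))
print([np.round(proj(c,[596+.13*t,223.4-t,74])) for t in(0,)])
cv2.imwrite('pics/w30c.png',cv2.resize(im[40:340,150:450],(600,600)))
E
```

```text
[600.78095971 197.16067533 230.45122466] [-3.14001728e+00  7.51703226e-04  1.68307277e+00]
0.73 [597. 203.  75.]
[array([277., 164.])]
```

View pics/w30c.png

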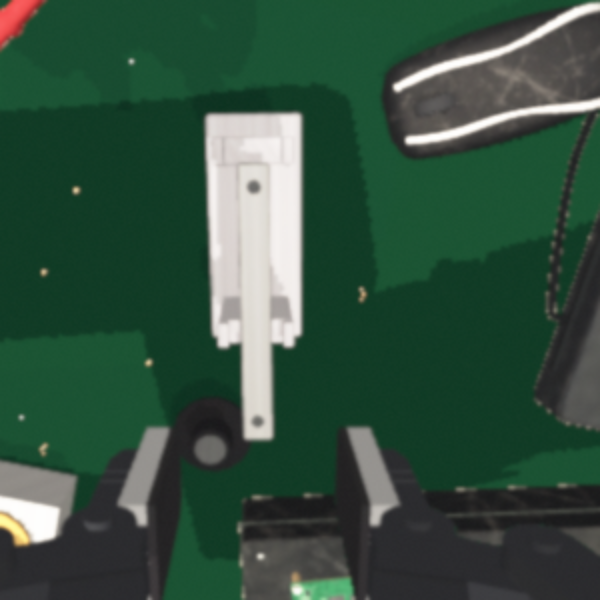

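```bash
python3 - <<'E'
from h import *
c=get_calibration('wrist')
g=lambda u,v:(150+u/2,40+v/2)
a=ray(c,g(255,163),74);b=ray(c,g(258.5,439),74);print(a,b,(a+b)/2,np.linalg.norm(a-b),np.arctan2(-(a-b)[0],(a-b)[1]))
for p in [(255,187),(258,421)]:print(ray(c,g(*p),74))
for p in [(206,114),(301,114)]:print('foot',ray(c,g(*p),8))
plan(597.4,213,120,1.70,6)
E
```

```text
[592.88367359 259.53952179  74.        ] [608.8104015  130.51736845  74.        ] [600.84703755 195.02844512  74.        ] 130.00144889277416 0.12282048184701137
[593.99387232 249.46124616  74.        ]
[607.52018277 139.89861104  74.        ]
foot [564.91889034 279.2203987    8.        ]
foot [613.74527478 284.64951229   8.        ]
[2.8, -0.3, 18.5] [-0.0, 0.0, -0.2]
[2.8, -0.3, 18.5] [-0.0, 0.0, -0.2]
[2.8, -0.3, 18.5] [-0.0, 0.0, -0.2]
[2.8, -0.3, 18.5] [-0.0, 0.0, -0.2]
[2.8, -0.3, 18.5] [-0.0, 0.0, -0.2]
[2.8, -0.3, 18.5] [-0.0, 0.0, -0.2]
```

servo_tool(rows=[[36,[8,0,20],[0,0,-0.6]],[36,[8,-0.3,35],[0,0,0]],[36,[0,0,35],[0,0,0]],[36,[0,0,35],[0,0,0]],[36,[0,0,25],[0,0,0]],[36,[0,0,12],[0,0,0]],[36,[0,0,0],[0,0,0]],[36,[0,0,0],[0,0,0]]])

```text
clock: 58.02
eef_pos: [599.8, 213.6, 70.3]
tcp_rot: [3.14, -0.0, 1.693]
contact_force: [0.1, -0.7, 0.5]
opening: 0.424
```

servo_tool(force=60, rows=[[24,[0,0,0],[0,0,0]],[8,[0,0,0],[0,0,0]],[5,[0,0,0],[0,0,0]],[5,[0,0,0],[0,0,0]],[5,[0,0,0],[0,0,0]],[5,[0,0,0],[0,0,0]]])

```text
clock: 58.78
eef_pos: [599.5, 213.7, 70.5]
tcp_rot: [3.14, -0.0, 1.693]
contact_force: [-1.3, -0.8, 4.2]
opening: 0.133
```

servo_tool(rows=[[30,[0,0,0],[0,0,0]],[36,[0,0,0],[0,0,0]],[36,[0,0,6],[0,0,0]],[36,[0,0,0],[0,0,0]],[12,[0,0,0],[0,0,0]],[5,[0,0,0],[0,0,0]],[5,[0,0,0],[0,0,0]],[5,[0,0,0],[0,0,0]]])

```text
clock: 59.78
eef_pos: [599.2, 213.5, 63.5]
tcp_rot: [3.141, -0.0, 1.693]
contact_force: [-0.1, -0.2, 1.1]
opening: 0.143
```

servo_tool(rows=[[5,[0,0,0],[0,0,0]],[5,[0,0,-8],[0,0,0]],[5,[0,0,-8],[0,0,0]],[5,[0,0,0],[0,0,0]],[5,[0,0,0],[0,0,0]]])

```text
clock: 60.4
eef_pos: [599.1, 213.4, 79.5]
tcp_rot: [3.141, 0.0, 1.693]
contact_force: [0.9, -0.6, -1.9]
opening: 0.14
```

servo_tool(rows=[[5,[14.2,-1,0],[0,0,0]],[5,[14.3,-0.5,0],[0,0,0]],[5,[0,0,0],[0,0,0]],[5,[0,0,7],[0,0,0]],[5,[0,0,5],[0,0,0]],[5,[0,0,3],[0,0,0]],[5,[0,0,0],[0,0,0]]])

```text
clock: 61.28
eef_pos: [594.1, 241.3, 64.0]
tcp_rot: [-3.141, 0.0, 1.693]
contact_force: [-0.1, -0.0, -1.5]
opening: 0.138
```

servo_tool(rows=[[5,[0,0,1.2],[0,0,0]],[5,[0,0,0],[0,0,0]]])

```text
clock: 61.52
eef_pos: [594.3, 241.5, 63.5]
tcp_rot: [3.141, 0.0, 1.693]
contact_force: [-0.0, -0.9, 1.3]
opening: 0.14
```

Seated. Release, rise, measure.

servo_tool(rows=[[24,[0,0,0],[0,0,0]],[36,[0,0,0],[0,0,0]],[36,[0,0,0],[0,0,0]],[36,[0,0,-35],[0,0,0]],[36,[-20,0,-45],[0,0,0]],[36,[-25,0,-45],[0,0,0]],[36,[0,0,-40],[0,0,0]],[36,[0,0,0],[0,0,0]]])

```text
clock: 62.52
eef_pos: [601.7, 197.2, 232.1]
tcp_rot: [3.135, -0.001, 1.693]
contact_force: [-0.4, 0.9, 0.0]
opening: 0.418
```

```bash
cat >> h.py <<'E'
def bar(n):
    im,c=snap(n,'bar_%s_%d.png'%(n,sense()['clock']*10))
    for q in trace(n,'lock_bar')[:1]:
        r=cv2.minAreaRect(np.argwhere(q['mask'])[:,::-1].astype(np.float32)); b=cv2.boxPoints(r)
        e=sorted([(np.linalg.norm(b[i]-b[(i+1)%4]),i) for i in range(4)])[:2]
        P=[ray(c,(b[i]+b[(i+1)%4])/2,74) for _,i in e]; print(n,round(q['conf'],2),np.round(P,1).tolist(),'mid',np.round(np.mean(P,0),1))
    for b in boxes_of(n,'lock_bar')[:1]:print('box',round(b['conf'],2),np.round(w(c,b['centre'])))
E
python3 - <<'E'
from h import *
print(sense()['eef_pos']);bar('wrist');bar('side')
plan(586,-250.5,290,1.49,10)
E
```

```text
[601.65741317 197.21026865 232.09608545]
wrist 0.8 [[588.9, 287.6, 74.0], [604.1, 160.2, 74.0]] mid [596.5 223.9  74. ]
box 0.81 [593. 231.  74.]
side 0.56 [[604.3, 159.0, 74.0], [585.3, 297.9, 74.0]] mid [594.8 228.4  74. ]
box 0.74 [598. 236.  75.]
[-44.2, -6.8, -6.3] [-0.0, 0.0, 1.2]
[-44.4, -5.9, -6.3] [-0.0, 0.0, 1.2]
[-44.5, -5.0, -6.3] [-0.0, 0.0, 1.2]
[-44.6, -4.0, -6.3] [-0.0, 0.0, 1.2]
[-44.6, -3.1, -6.3] [-0.0, 0.0, 1.2]
[-44.7, -2.2, -6.3] [-0.0, 0.0, 1.2]
[-44.7, -1.3, -6.3] [-0.0, 0.0, 1.2]
[-44.8, -0.4, -6.3] [-0.0, 0.0, 1.2]
[-44.8, 0.5, -6.3] [-0.0, 0.0, 1.2]
[-44.7, 1.4, -6.3] [-0.0, 0.0, 1.2]
```

Bar re-centred at (596.5, 223.9). Now pull the lever back to hold.

servo_tool(rows=[[50,[-44.2,-6.8,-6.3],[0,0,1.2]],[50,[-44.4,-5.9,-6.3],[0,0,1.2]],[50,[-44.5,-5,-6.3],[0,0,1.2]],[50,[-44.6,-4,-6.3],[0,0,1.2]],[50,[-44.6,-3.1,-6.3],[0,0,1.2]],[50,[-44.7,-2.2,-6.3],[0,0,1.2]],[50,[-44.7,-1.3,-6.3],[0,0,1.2]],[50,[-44.8,-0.4,-6.3],[0,0,1.2]]])

```text
clock: 63.82
eef_pos: [588.0, -162.2, 277.8]
tcp_rot: [-3.14, -0.0, 1.525]
contact_force: [0.2, 0.4, -0.5]
opening: 0.589
```

servo_tool(rows=[[50,[-44.8,0.5,-6.3],[0,0,1.2]],[50,[-44.7,1.4,-6.3],[0,0,1.2]],[50,[0,0,0],[0,0,0]],[50,[0,0,0],[0,0,0]]])

```text
clock: 64.32
eef_pos: [585.0, -249.8, 290.1]
tcp_rot: [-3.14, -0.001, 1.483]
contact_force: [-0.0, -0.1, -0.2]
opening: 0.584
```

servo_tool(rows=[[50,[0,0,30],[0,0,0]],[50,[0,0,35],[0,0,0]],[50,[0,0,35],[0,0,0]],[50,[0,0,32],[0,0,0]],[50,[0,0,0],[0,0,0]],[50,[0,0,0],[0,0,0]]])

```text
clock: 65.08
eef_pos: [586.0, -249.8, 160.2]
tcp_rot: [3.141, 0.0, 1.485]
contact_force: [0.8, -0.2, 0.6]
opening: 0.588
```

```bash
python3 - <<'E'
from h import *
print(sense()['eef_pos']);bar('side')
E
```

```text
[ 586.02988462 -249.80860788  160.18979404]
side 0.74 [[585.7, 297.9, 74.0], [603.5, 158.9, 74.0]] mid [594.6 228.4  74. ]
box 0.52 [601. 232.  77.]
```

servo_tool(rows=[[50,[0,-14,0],[0,0,0]],[50,[0,-14,0],[0,0,0]],[50,[0,-14,0],[0,0,0]],[50,[0,-14,0],[0,0,0]],[50,[0,-14,0],[0,0,0]],[50,[0,-14,0],[0,0,0]],[50,[0,-14,0],[0,0,0]],[50,[0,-14,0],[0,0,0]]])

```text
clock: 66.22
eef_pos: [472.8, -240.6, 159.0]
tcp_rot: [-3.142, -0.0, 1.484]
contact_force: [1.0, 0.3, -0.8]
opening: 0.586
```

servo_tool(rows=[[50,[0,-7,0],[0,0,0]],[50,[0,-5,0],[0,0,0]],[50,[0,-3,0],[0,0,0]],[50,[0,0,0],[0,0,0]]])

```text
clock: 66.72
eef_pos: [458.9, -239.4, 159.2]
tcp_rot: [3.142, 0.0, 1.484]
contact_force: [1.0, -0.5, -1.2]
opening: 0.585
```

servo_tool(rows=[[50,[0,-2,0],[0,0,0]],[50,[0,0,0],[0,0,0]]])

```text
clock: 66.97
eef_pos: [458.4, -239.4, 159.3]
tcp_rot: [3.139, 0.0, 1.484]
contact_force: [7.2, -0.0, -4.5]
opening: 0.585
```

servo_tool(rows=[[50,[0,-2,0],[0,0,0]],[50,[0,0,0],[0,0,0]],[50,[0,13,0],[0,0,0]],[50,[0,0,0],[0,0,0]],[50,[0,0,-35],[0,0,0]],[50,[0,0,-45],[0,0,0]],[50,[0,0,-45],[0,0,0]],[50,[0,0,-40],[0,0,0]]])

```text
clock: 67.97
eef_pos: [467.2, -240.1, 325.7]
tcp_rot: [-3.141, 0.0, 1.484]
contact_force: [0.2, -0.8, -0.2]
opening: 0.585
```

servo_tool(rows=[[50,[0,-40,0],[0,0,0]],[50,[0,-40,0],[0,0,0]],[50,[0,0,0],[0,0,0]],[50,[0,0,0],[0,0,0]]])

```text
clock: 68.47
eef_pos: [388.3, -233.3, 324.4]
tcp_rot: [3.141, 0.0, 1.483]
contact_force: [0.1, 0.5, 0.2]
opening: 0.588
```

```bash
python3 - <<'E'
from h import *
print(sense()['eef_pos'],sense()['contact_force']);bar('side');bar('scene')
cb=get_calibration('side')
old=cv2.imread('pics/side0.png');new=grab_frame('side')
q=proj(cb,[472,-242,172]).astype(int);x=lambda I:I[q[1]-30:q[1]+45,q[0]-50:q[0]+40]
print('diff valve area vs start',np.abs(x(old).astype(int)-x(new)).mean())
for t in ['lift_knob','bush1']:
    for b in boxes_of('side',t)[:8]:print(t,round(b['conf'],2),np.round(w(cb,b['centre'])))
def dark(I):
    m=(x(I).max(2)<60).astype(np.uint8);n,l,s,c=cv2.connectedComponentsWithStats(m);return [(a[4],np.round(k,1).tolist()) for a,k in zip(s[1:],c[1:]) if a[4]>15]
print(dark(old),dark(new))
E
```

```text
[ 388.28632107 -233.34785965  324.36601115] [0.10656301 0.51369392 0.22683505]
side 0.57 [[604.1, 155.7, 74.0], [582.2, 294.7, 74.0]] mid [593.1 225.2  74. ]
box 0.68 [600. 235.  75.]
scene 0.46 [[602.7, 162.1, 74.0], [590.3, 287.8, 74.0]] mid [596.5 224.9  74. ]
box 0.61 [598. 225.  80.]
diff valve area vs start 9.61204938271605
lift_knob 0.74 [ 482. -242.  153.]
bush1 0.86 [506. 459.  20.]
bush1 0.75 [459. -13.  43.]
bush1 0.75 [369. 375.  22.]
bush1 0.68 [ 445. -121.   46.]
bush1 0.59 [582. 112.  20.]
bush1 0.57 [457. -62.  44.]
bush1 0.56 [469.  40.  39.]
[(np.int32(54), [50.7, 30.1]), (np.int32(19), [38.1, 30.4]), (np.int32(478), [77.8, 51.1]), (np.int32(32), [9.5, 71.3])] [(np.int32(51), [52.3, 30.8]), (np.int32(18), [38.0, 30.3]), (np.int32(45), [5.9, 72.3])]
```

```bash
python3 -c "
from rig import *
print(sign_off())"
```

```text
the job is handed in; nothing more can be done
None
```

The job is handed in: all four bronze bushes are pressed flush, the lock bar lies across both posts, and the lift lever is back in hold. It took about 69 s of the 200 s allowed.

- **Lift lever:** I pushed it to the float end stop before touching anything else. The last job was pulling it back until it pressed on the hold stop, at about 7 N on the last reading.
- **Bushes:** Each went past its seal ring and the force then rose sharply, to between 31 and 37 N on three of them. The first bush went to 74 N at the wrist because I pressed one step too far; that is under the 120 N limit.
- **Lock bar:** After I had laid the bar and returned the lever to hold, I found it knocked about 28 mm along its length, barely on one post. I put the lever back in float, re-laid the bar and pulled the lever to hold again, so the order still holds.

**Last checks:**
- **Bar:** the wrist camera put its middle within about 1 mm of the rest's centre. At the end the scene camera agreed to about 2 mm. The side camera read 2 to 5 mm off, but its outline was too long, so I trusted it less.
- **Bushes:** the network found all four in the bores.
- **Lift knob:** it sits at the hold end, 1.6 pixels nearer the robot than at the start, which I take to be firmly on the stop.
- **Tilt lever:** its knob had not moved.
- **Arm:** it is clear of everything.

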